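Inspect glazed vases on the turntable under the raking lamp

ROBOT

A 6-joint arm with a two-finger parallel gripper is mounted at the origin on the work surface. World frame = base frame: x ahead of the robot, y to its left, z up, the work surface at z = 0. Lengths are in m, angles in rad, forces in N, time in s.
With the tool pointing down it reaches from about 0.275 to 0.75 m from the base axis. Payload 10.2 kg.
Tool frame: the origin (TCP) lies midway between the tips of the shut fingers; the grasp point (between the pads) lies 19 mm behind it; z points along the fingers, y is the direction in which the jaws open and shut (so a half turn about z gives the same grasp; the last joint's range is limited). The gripper opens to 85 mm and grips with 20 to 120 N. Pads are 22 mm wide; open, the fingers measure 114 mm over their backs; the gripper's body (76 mm by 85 mm) begins 54 mm behind the grasp point. The pads swing forward as they close: fully open they stand 13 mm farther back than shut.
Start: joints at [-1.532, 0.313, 1.498, -0, 1.331, -0.223], TCP at [0.136, -0.507, 0.231] pointing down, gripper open.
Joint ranges: [-2.94, 2.94], [-0.97, 2.17], [0.19, 2.56], [-1.23, 4.37], [0.02, 3.11], [-2.88, 2.88]. Speed limits (rad/s): [2.39, 2.39, 3.01, 3.14, 3.14, 3.14].

INTERFACE

Orientations are given as a unit quaternion [x, y, z, w].
In Python, from bench import arm gives the robot as it stands.
- The arm moves only by the shell command python3 -m crank 'ROWS' [FORCE]. ROWS is JSON, a list of rows, each a list of 3 entries, a list of its own where there are three numbers: the shift along the tool's x, y, z in mm, then the turn, a rotation vector about the tool's x, y, z in rad, then the opening, from 0 (shut) to 1 (fully open). In form: [[[tx, ty, tz], [ax, ay, az], hand], ...]. A call has 1 to 20 rows; each row shifts and turns the pose as measured when the row begins, along the tool's axes as they then stand; what a row does not reach is not made up. A row lasts 1/10 s, in which the tool goes at most 50 mm and 8.59 degrees, less where a joint would pass 70% of its speed; a pose out of reach is approached as far as the arm can. A call with a gripper value outside its range is refused whole. The fingers move at their own pace and stop on an object; FORCE is the grip in N (left out, the last holds). Time passes only in rows, so rows that do not move let the fingers close. It gives the time, the measured TCP pose, the force and the opening at its end, in the units of the state.
- arm.observe(): the state, without advancing time (a new reading comes with each control period).
- arm.camera(name): name is "scene" or "top"; returns a dict with "color" (384x512x3 uint8, blue, green, red), "z_map" (384x512 float32, m along the optical axis (not along the pixel's ray), 0 where there is no reading), "fx", "fy", "cx", "cy" (pixels), "k1" (the pictures are not rectified: a ray, as slopes to the right and down, at radius r is drawn at 1 + k1 r^2 times it, then the intrinsics apply), "R" (3x3) and "t" (3): a world point X has camera coordinates R X + t. Camera axes: x right, y down, z forward; pixel columns grow to the right and rows downward; lengths in m; the calibration is good to about 2 mm. A picture is of the moment at which its call begins.
- arm.job_done(): hands the job in, once; it reports no verdict.
The state is a dict: "time": time; "joint_positions": joint angles; "joint_velocities": joint speeds; "effort": joint torques, N m; "tool_pos": TCP position; "ee_rot": TCP orientation; "contact_force": force on the tool from outside, world axes, zero at the start; "ft_torque": the same for the moment, N m; "opening": finger opening in m.
Only numpy, scipy, OpenCV 4.12 (cv2) and the standard library are available. Lean on these libraries where they do the work, as an engineer would, in place of code of your own. Each camera call takes 0.05 s, during which the arm holds its last target.

TASK

Inspect the little glazed vases: first turn the lamp's aim knob until its pointer lines up with the red mark, then stand every vase from the left of the table upright on the turntable platter, inside its large ring, and, with all of them aboard, turn the platter slowly by its wooden handle through one full turn, either way, until the handle is back at the red post. Then stand all the vases upright in the padded tray and leave the lamp aimed and the handle at the post. The glaze is delicate: grip the vases with as little as 20 N and never set the grip above 30 N, set them down softly without dropping them, and leave the other things where they stand.

Things in the scene. Friction and masses are not known exactly. Their poses are not given: they have to be found in the camera images.
- celadon: glazed pale blue-green vase, 100 mm high, 0.2 to 0.4 kg; foot 64, belly 66 to 68 mm across, heavy foot; straight closed neck 38 mm across from 62 mm up to the top: grip it there, 84 mm up. Origin: centre of its underside, z up. May be absent. Harmed if the fingers together press over 85 N (a 20 N grip makes 40 to 50 N), or if it hits platter or tray with over 60 N
- cobalt: glazed dark blue vase, 100 mm high, 0.2 to 0.4 kg; foot 64, belly 66 to 68 mm across, heavy foot; straight closed neck 38 mm across from 62 mm up to the top: grip it there, 84 mm up. Origin: centre of its underside, z up. May be absent. Harmed if the fingers together press over 85 N (a 20 N grip makes 40 to 50 N), or if it hits platter or tray with over 60 N
- ivory: glazed white vase, 100 mm high, 0.2 to 0.4 kg; foot 64, belly 66 to 68 mm across, heavy foot; straight closed neck 38 mm across from 62 mm up to the top: grip it there, 84 mm up. Origin: centre of its underside, z up. May be absent. Harmed if the fingers together press over 85 N (a 20 N grip makes 40 to 50 N), or if it hits platter or tray with over 60 N
- amber: glazed amber brown vase, 100 mm high, 0.2 to 0.4 kg; foot 64, belly 66 to 68 mm across, heavy foot; straight closed neck 38 mm across from 62 mm up to the top: grip it there, 84 mm up. Origin: centre of its underside, z up. May be absent. Harmed if the fingers together press over 85 N (a 20 N grip makes 40 to 50 N), or if it hits platter or tray with over 60 N
- platter_center (a point): centre of the turntable's round platter, on its flat top 50 mm above the table (fixed, does not turn). The platter is a metal disc of radius 130 mm and 15 mm thick on a green foot; rings of radius 95 and 30 mm are drawn on it; the handle stands on it at radius 115 mm
- platter (a joint): turn of the platter, rad: 0 at the start with the handle at the red post, grows anticlockwise seen from above, not wrapped (a full turn reads 6.28 or -6.28). Stays where it is left; about 1.5 N at the handle moves it
- handle_grip (a point): the point to grip on the platter's wooden handle: an upright sleeve 25 mm across and 80 mm tall that spins freely on its pin, so the fingers need not turn with it; it begins 25 mm above the platter's top; this point is on its axis 25 mm below its upper end (115 mm from the platter's axis, 100 mm above the platter's top)
- wheel_mark (a point): top of the red post on an arm of the turntable's foot, just outside the platter's edge, 157 mm from its axis, 49 mm above the table; does not turn
- aim_knob (a joint): turn of the lamp's aim knob, rad, 0 to 3.6, grows clockwise seen from above; each radian of the knob turns the lamp head and its pointer 0.6 rad clockwise; stays where it is left, light to turn (0.04 N m)
- aim_knob_grip (a point): where to pinch the aim knob, on its upright axis, 67 mm above the table: a black bar 57 mm long (along this point's x), 14 mm wide and 32 mm tall whose upper end is 7 mm above this point, on a disc 60 mm across, on the grey lamp base
- lamp_head: yellow lamp tube on an upright axis with a black pointer at its foot that points along this body's x; origin on its axis, 31 mm above the table; stands 100 mm from the knob; 103 mm high above its origin
- pointer_tip (a point): free end of the black pointer, 60 mm from the lamp head's axis
- mark: red mark at the rim of the white dial under the lamp head; origin on the lamp head's axis, x points towards the mark; the pointer is aligned when its x and this x agree (within 0.08 rad). At the start it lies clockwise of the pointer
- mark_tip (a point): inner end of the red mark, 62 mm from the lamp head's axis
- tray: open plywood packing tray with a grey pad, fixed, 240 (x) x 220 (y) x 40 mm high, walls and floor 6 mm (pad 1 mm, look only); origin at the centre of its underside, so vases stand 6 mm above it
- black_vase: bystander, leave alone: tall black vase, 84 mm across, 190 mm high; origin at the centre of its underside
- gourd: bystander, leave alone: green glass gourd figure, 84 mm across, 100 mm high; origin at the centre of its underside
- socket: bystander, leave alone: brass lamp socket, 60 mm across at the foot, 90 mm high; origin at the centre of its underside
- mug: bystander, leave alone: blue mug, 76 mm across, 85 mm high, handle on one side; origin at the centre of its underside
- brush: bystander, leave alone: glazing brush lying flat, 200 mm long; origin at the centre of its underside
- ruler: bystander, leave alone: flat steel ruler, 200 x 22 x 4 mm, long along its y; origin at the centre of its underside
Not all that is in view belongs to the job. What is shaped like the amber but pink is not meant. Of the things that look like the part that bears aim_knob, the larger one is meant.

How it is judged:
By the outcome, as a careful person would: the job done as asked, in the order asked, and still so for the second after the job is handed in, with the robot touching nothing.
Of celadon, cobalt, ivory, amber only 2 to 3 are there at a start; the rules pass over those that are not, and their reading is None.
At some moment in a run one of celadon, cobalt, ivory, amber may be knocked a few centimetres aside while the robot is not near it.
It also fails if it takes over 210 s, if anything falls off the work surface, if the arm or the gripper's body presses on something with over 40 N, if the wrist force passes 120 N, or if a joint passes its speed limit or range.

## Working session

There is one attempt and no reset: what is moved stays moved. The work goes in short steps, Python scripts to look and compute and a shell command to move; the robot and the scene stay as the last step left them, time stands still between calls to the robot, and variables do not carry over. Pictures are saved under pics/ and viewed, and the job is handed in when it is done.

```bash
ls; mkdir -p pics
cat > h.py <<'E'
import numpy as np, cv2
from bench import arm
def cam(n):
    return arm.camera(n)
def pts(c):
    h,w=c["z_map"].shape
    u,v=np.meshgrid(np.arange(w),np.arange(h))
    K=np.array([[c["fx"],0,c["cx"]],[0,c["fy"],c["cy"]],[0,0,1.]])
    p=np.stack([u,v],-1).reshape(-1,1,2).astype(np.float64)
    s=cv2.undistortPoints(p,K,np.array([c["k1"],0,0,0.,0])).reshape(h,w,2)
    z=c["z_map"].astype(float)
    X=np.dstack([s*z[...,None],z])
    W=(X-np.array(c["t"]))@np.array(c["R"])
    W[z==0]=np.nan
    return W,s
def ray(c,uv,zp):
    K=np.array([[c["fx"],0,c["cx"]],[0,c["fy"],c["cy"]],[0,0,1.]])
    s=cv2.undistortPoints(np.array(uv,float).reshape(-1,1,2),K,np.array([c["k1"],0,0,0.,0])).reshape(-1,2)
    R=np.array(c["R"]);t=np.array(c["t"])
    d=np.c_[s,np.ones(len(s))]@R; o=-R.T@t
    return o+d*((zp-o[2])/d[:,2])[:,None]
E
python3 - <<'E'
from h import *
print(arm.observe())
for n in("scene","top"):
    c=cam(n); cv2.imwrite(f"pics/{n}0.png",cv2.resize(c["color"],None,fx=1.56,fy=1.56,interpolation=cv2.INTER_CUBIC))
    R=np.array(c["R"]);print(n,-R.T@np.array(c["t"]),c["fx"],c["k1"],R.round(2).tolist())
    np.save(n+"0.npy",c,allow_pickle=True)
E
```

```text
pics
{'time': 0.0, 'joint_positions': array([-1.53240743e+00,  3.13466003e-01,  1.49848563e+00, -2.87793469e-05,
        1.33100146e+00, -2.23370232e-01]), 'joint_velocities': array([ 0.00029876, -0.00068513, -0.00240013,  0.00064896, -0.00090071,
        0.00213289]), 'effort': array([ 1.87011829e-03, -4.12257457e+01, -2.59741545e+01, -8.43640260e-05,
        4.12702560e-03, -4.14725389e-05]), 'tool_pos': array([ 0.13584496, -0.50683385,  0.23070862]), 'ee_rot': array([ 9.91446812e-01,  1.30509603e-01,  4.89084688e-05, -6.78603402e-04]), 'contact_force': array([ 0.42926927,  0.07064165, -0.10040268]), 'ft_torque': array([0.01887569, 0.00945296, 0.00618971]), 'opening': 0.08584309494597878}
scene [ 1.24438158 -0.28142824  1.3861401 ] 449.5319427370407 -0.12079359200628977 [[0.45, 0.89, 0.02], [0.75, -0.37, -0.55], [-0.48, 0.26, -0.84]]
top [0.431253   0.1193793  1.38864828] 475.93005083353626 -0.17579090457135377 [[0.02, -1.0, 0.02], [-1.0, -0.02, -0.04], [0.04, -0.02, -1.0]]
```

View pics/scene0.png

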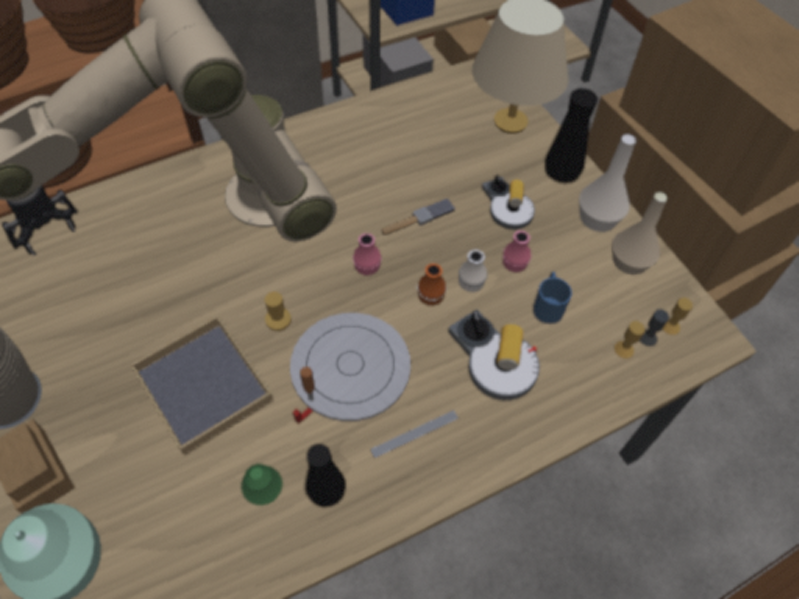

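View pics/top0.png

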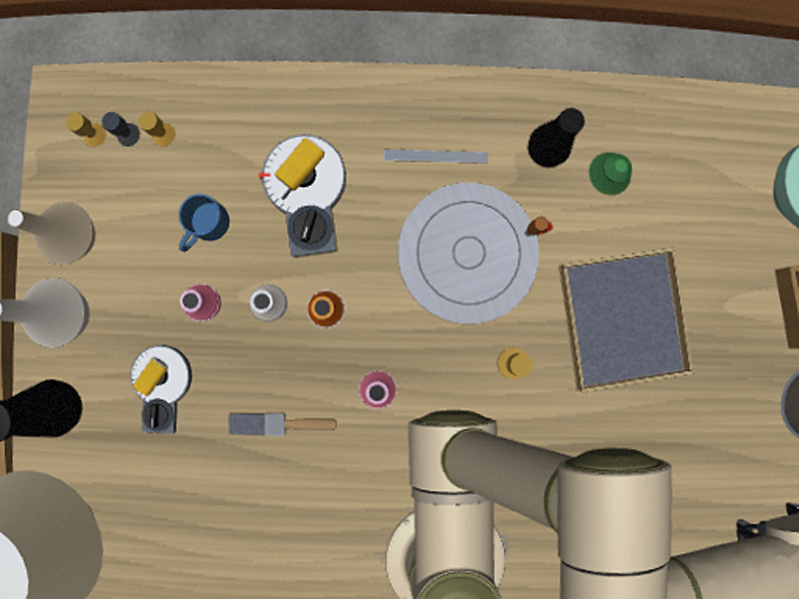

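The top view shows ivory at (268,303) and amber at (325,308). The pink ones at (200,302) and (377,390) are decoys. The larger lamp's knob is at (311,227), its dial at (303,176) and its red mark at (264,176). The platter centre is at (468,253), the handle at (540,226) and the tray around (627,320). No celadon or cobalt is in view.

```bash
cat > m.py <<'E'
from h import *
def rep(name,c,mask,zlo,zhi):
    W,_=pts(c); m=mask&(W[...,2]>zlo)&(W[...,2]<zhi)
    n,l,st,ce=cv2.connectedComponentsWithStats(m.astype(np.uint8))
    for i in range(1,n):
        if st[i,4]>=8:
            P=W[l==i]; print(name,"n",st[i,4],"px",ce[i].round(1),"mean",P.mean(0).round(4),"min",P.min(0).round(3),"max",P.max(0).round(3))
E
python3 - <<'E'
from m import *
for n in("top","scene"):
    c=np.load(n+"0.npy",allow_pickle=True).item(); im=c["color"]; hsv=cv2.cvtColor(im,cv2.COLOR_BGR2HSV); H,S,V=cv2.split(hsv)
    W,_=pts(c); z=W[...,2]
    x,y=W[...,0],W[...,1]
    print("==",n)
    # vase tops
    box=(x>0.25)&(x<0.6)&(y>0)&(y<0.6)
    rep("neck",c,box,0.088,0.104)
    rep("handle/any tall",c,(x>0.3)&(x<.8)&(abs(y)<.4),0.11,0.2)
    rep("knobtop",c,(x>.4)&(x<.8)&(y>.2)&(y<.5),0.066,0.082)
    pm=(z>.044)&(z<.056)&(S<60)&(x>.35)&(x<.75)&(y>-.2)&(y<.25)
    rep("platter",c,pm,.04,.06)
    rep("red",c,((H<6)|(H>174))&(S>150)&(x>.3)&(x<.9),-.01,.08)
    rep("lamp",c,(H>20)&(H<32)&(S>150)&(x>.3)&(x<.9)&(y>.15),.05,.2)
    rep("traywall",c,(x>.2)&(x<.7)&(y<-.1)&(y>-.45),.03,.046)
E
```

```text
== top
neck n 138 px [122.1 192.4] mean [0.476  0.4644 0.0995] min [0.458 0.446 0.089] max [0.494 0.485 0.104]
neck n 137 px [167.2 192.9] mean [0.4776 0.3395 0.0995] min [0.461 0.321 0.091] max [0.494 0.36  0.104]
neck n 154 px [206.5 196.4] mean [0.4703 0.2321 0.0996] min [0.452 0.214 0.09 ] max [0.488 0.25  0.104]
neck n 239 px [ 94.9 241.5] mean [0.3394 0.539  0.0945] min [0.307 0.511 0.088] max [0.368 0.569 0.103]
neck n 149 px [241.6 251. ] mean [0.3247 0.1338 0.0993] min [0.306 0.116 0.09 ] max [0.344 0.152 0.104]
handle/any tall n 380 px [361.7  82.8] mean [ 0.7797 -0.1757  0.1636] min [ 0.762 -0.205  0.11 ] max [ 0.8   -0.155  0.195]
handle/any tall n 555 px [191.6 104.4] mean [0.7164 0.277  0.1271] min [0.673 0.237 0.11 ] max [0.765 0.319 0.14 ]
handle/any tall n 117 px [344.7 144.5] mean [ 0.6127 -0.1309  0.1603] min [ 0.603 -0.146  0.11 ] max [ 0.626 -0.121  0.18 ]
handle/any tall n 21 px [290. 263.] mean [0.3042 0.0102 0.1897] min [ 0.303 -0.014  0.182] max [0.305 0.035 0.197]
knobtop n 52 px [120.7 131.8] mean [0.6473 0.482  0.0739] min [0.61  0.452 0.066] max [0.669 0.
[... 3551 characters left out ...]
35 0.044] max [0.637 0.25  0.051]
red n 38 px [192.9 265.5] mean [ 0.63   -0.1645  0.0259] min [ 0.617 -0.179  0.006] max [ 0.638 -0.144  0.056]
lamp n 56 px [330.6 120.9] mean [0.341  0.5368 0.0982] min [0.314 0.513 0.089] max [0.361 0.556 0.105]
lamp n 223 px [326.9 219. ] mean [0.719  0.2771 0.1308] min [0.683 0.243 0.115] max [0.756 0.31  0.14 ]
traywall n 11 px [177.5 203.3] mean [ 0.3896 -0.122   0.0347] min [ 0.384 -0.133  0.03 ] max [ 0.393 -0.107  0.045]
traywall n 585 px [129.6 245. ] mean [ 0.4708 -0.3276  0.0386] min [ 0.328 -0.449  0.03 ] max [ 0.599 -0.205  0.046]
traywall n 12 px [190.6 266.2] mean [ 0.6341 -0.1735  0.0371] min [ 0.629 -0.181  0.03 ] max [ 0.638 -0.167  0.044]
```

Run:
```python
from m import *
c=np.load("top0.npy",allow_pickle=True).item(); im=c["color"]
cv2.imwrite("pics/lampz.png",cv2.resize(im[75:175,150:250],None,fx=6,fy=6,interpolation=cv2.INTER_CUBIC))
cv2.imwrite("pics/trayz.png",cv2.resize(im[120:260,330:450],None,fx=4.2,fy=4.2,interpolation=cv2.INTER_CUBIC))
```

```text
(no output)
```

View pics/lampz.png

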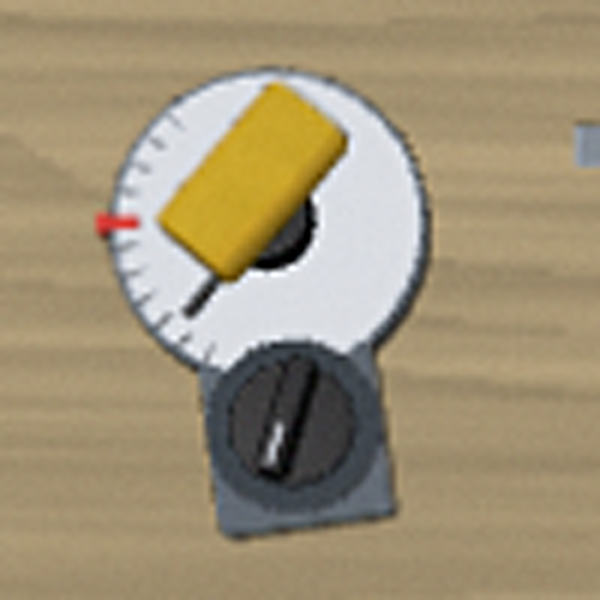

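View pics/trayz.png

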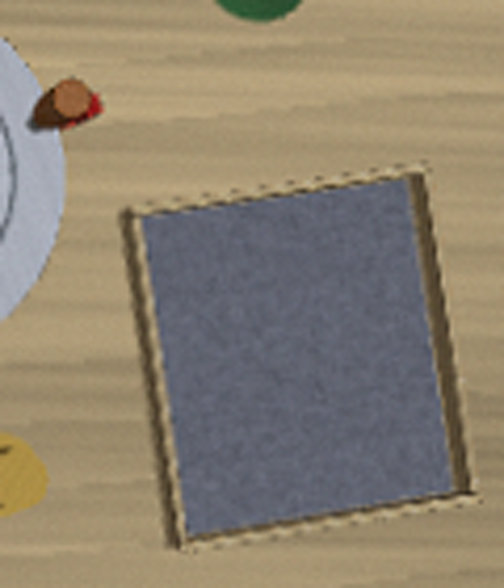

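Run:
```python
from m import *
for n in("top","scene"):
    c=np.load(n+"0.npy",allow_pickle=True).item(); im=c["color"]; hsv=cv2.cvtColor(im,cv2.COLOR_BGR2HSV); H,S,V=cv2.split(hsv)
    W,_=pts(c); z=W[...,2];x,y=W[...,0],W[...,1]
    m=(z>.068)&(z<.08)&(x>.57)&(x<.66)&(y>.24)&(y<.29)
    P=W[m][:,:2]; r=cv2.minAreaRect((P*1000).astype(np.float32)); print("knob rect",r)
    u,s,v=np.linalg.svd(P-P.mean(0)); print("axis",v[0],np.degrees(np.arctan2(v[0,1],v[0,0])))
    # dial
    m=(z>.02)&(z<.045)&(S<40)&(V>120)&(x>.6)&(x<.8)&(y>.18)&(y<.4)
    cnt,_=cv2.findContours(m.astype(np.uint8),cv2.RETR_EXTERNAL,cv2.CHAIN_APPROX_NONE)
    k=max(cnt,key=cv2.contourArea); hull=cv2.convexHull(k).reshape(-1,2)
    Q=ray(c,hull,.03)
    print("dial",cv2.minEnclosingCircle((Q[:,:2]*1000).astype(np.float32)), np.median(z[m]))
    # platter ellipse -> circle
    m=(z>.044)&(z<.056)&(S<60)&(x>.35)&(x<.75)&(y>-.2)&(y<.25)
    cnt,_=cv2.findContours(m.astype(np.uint8),cv2.RETR_EXTERNAL,cv2.CHAIN_APPROX_NONE)
    k=max(cnt,key=cv2.contourArea); Q=ray(c,k.reshape(-1,2),.05)[:,:2]
    A=np.c_[2*Q,np.ones(len(Q))];
    for _ in range(3):
        p=np.linalg.lstsq(A,(Q**2).sum(1),rcond=None)[0]; rr=np.sqrt(p[2]+p[0]**2+p[1]**2)
        e=np.hypot(*(Q-p[:2]).T)-rr; g=abs(e)<.004; A=A[g];Q=Q[g]
    print("platter",p[:2],rr)
    m=(z>.032)&(z<.046)&(x>.3)&(x<.62)&(y>-.46)&(y<-.195)
    P=W[m][:,:2]; print("tray",cv2.minAreaRect((P*1000).astype(np.float32)))
    m=(z>.17)&(z<.19)&(x>.58)&(x<.65)&(y<-.1)&(y>-.16)
    P=W[m]; print("handletop",m.sum(),P.mean(0))
c=np.load("top0.npy",allow_pickle=True).item()
tip=ray(c,np.array([[190,312],[140,223],[283,225]])/6+[[150,75]]-.42,.033); print(tip)
```

```text
knob rect ((616.9613647460938, 264.6825256347656), (14.453287124633789, 56.464908599853516), 74.76250457763672)
axis [-0.96669198  0.25594261] 165.1705535235186
dial ((716.4196166992188, 282.0329895019531), 76.19071197509766) 0.0303071174594169
platter [ 0.57703484 -0.02628555] 0.12683634782198083
tray ((461.2547607421875, -330.3794860839844), (240.99581909179688, 224.95657348632812), 9.849849700927734)
handletop 63 [ 0.61531888 -0.13369273  0.17410896]
knob rect ((620.1279907226562, 264.465087890625), (14.411738395690918, 58.64970397949219), 75.5978775024414)
axis [ 0.964846  -0.2628159] -15.237213490786191
dial ((716.8129272460938, 282.184814453125), 76.08289337158203) 0.03143953252240715
platter [ 0.57876815 -0.02710226] 0.12839638527266123
tray ((462.0523376464844, -331.1629638671875), (245.59645080566406, 220.5622100830078), 9.413840293884277)
handletop 45 [ 0.6192335  -0.13548614  0.17496471]
[[0.67190086 0.31655095 0.033     ]
 [0.71497769 0.34241339 0.033     ]
 [0.71513572 0.27315528 0.033     ]]
```

```bash
cat > d.py <<'E'
import sys
from h import *
from scipy.spatial.transform import Rotation as Ro
def delta(x,y,z,phi):
    s=arm.observe(); R=Ro.from_quat(s["ee_rot"]); p=np.array(s["tool_pos"])
    a=np.radians(phi); T=Ro.from_matrix(np.array([[np.cos(a),np.sin(a),0],[np.sin(a),-np.cos(a),0],[0,0,-1.]]))
    rv=(R.inv()*T).as_rotvec()
    print("t",round(s["time"],2),"tcp",p.round(4),"phi",round(np.degrees(np.arctan2(*R.as_matrix()[1::-1,0])),1),"open",round(s["opening"],4),"F",np.round(s["contact_force"],1),"j6",round(s["joint_positions"][5],2))
    print("shift now mm",(R.inv().apply(np.array([x,y,z])-p)*1000).round(1),"turn",rv.round(3)," shift if turned first",(T.inv().apply(np.array([x,y,z])-p)*1000).round(1))
if __name__=="__main__": delta(*map(float,sys.argv[1:5]))
E
python3 -m crank '[[[0,0,-35],[0,0,0],1],[[0,0,-35],[0,0,-0.15],1],[[0,0,0],[0,0,-0.15],1],[[0,0,0],[0,0,-0.15],1],[[0,0,0],[0,0,-0.15],1],[[0,0,0],[0,0,-0.15],1],[[0,0,0],[0,0,-0.15],1],[[0,0,0],[0,0,-0.15],1],[[0,0,0],[0,0,-0.15],1],[[0,0,0],[0,0,-0.15],1]]'; python3 d.py 0.6178 0.2646 0.2 165
```

```text
time: 1.1
tool_pos: [0.1358, -0.5056, 0.3002]
ee_rot: [0.69, 0.723, 0.003, -0.003]
contact_force: [-0.2, 1.1, 0.3]
opening: 0.0852
t 1.1 tcp [ 0.1358 -0.5056  0.3002] phi 92.7 open 0.0852 F [-0.2  1.1  0.3] j6 -1.58
shift now mm [745.9 517.5 107.3] turn [ 0.006 -0.008 -1.262]  shift if turned first [-266.2  868.7  100.2]
```

```bash
python3 -m crank '[[[37,26,0],[0,0,0],1],[[37,26,0],[0,0,0],1],[[37,26,0],[0,0,0],1],[[37,26,0],[0,0,0],1],[[37,26,0],[0,0,0],1],[[37,26,0],[0,0,0],1],[[37,26,0],[0,0,0],1],[[37,26,0],[0,0,0],1],[[37,26,0],[0,0,0],1],[[37,26,0],[0,0,0],1],[[37,26,0],[0,0,0],1],[[37,26,0],[0,0,0],1],[[37,26,0],[0,0,0],1],[[37,26,0],[0,0,0],1],[[37,26,0],[0,0,0],1],[[37,26,0],[0,0,0],1],[[37,26,0],[0,0,0],1]]'; python3 d.py 0.6178 0.2646 0.2 165
```

```text
time: 2.8
tool_pos: [0.556, 0.1701, 0.304]
ee_rot: [0.691, 0.723, 0.004, -0.006]
contact_force: [0.2, -0.1, 0.9]
opening: 0.0854
t 2.8 tcp [0.556  0.1701 0.304 ] phi 92.5 open 0.0854 F [ 0.2 -0.1  0.9] j6 0.04
shift now mm [ 90.1  66.2 105.2] turn [ 0.007 -0.014 -1.265]  shift if turned first [-35.3 107.3 104. ]
```

```bash
python3 -m crank '[[[0,0,0],[0.001,-0.002,-0.145],1],[[0,0,0],[0.001,-0.002,-0.145],1],[[0,0,0],[0.001,-0.002,-0.145],1],[[0,0,0],[0,0,-0.145],1],[[0,0,0],[0,0,-0.145],1],[[0,0,0],[0,0,-0.145],1],[[0,0,0],[0,0,-0.145],1],[[0,0,0],[0,0,-0.145],1],[[0,0,0],[0,0,-0.1],1],[[-9,27,20],[0,0,0],0.6],[[-9,27,20],[0,0,0],0.6],[[-9,27,20],[0,0,0],0.6],[[-9,27,20],[0,0,0],0.6]]'; python3 d.py 0.6178 0.2646 0.15 165
```

```text
time: 4.1
tool_pos: [0.616, 0.2751, 0.2171]
ee_rot: [0.11, 0.994, 0.003, -0.006]
contact_force: [0.2, -1.3, -0.3]
opening: 0.0513
t 4.1 tcp [0.616  0.2751 0.2171] phi 167.4 open 0.0513 F [ 0.2 -1.3 -0.3] j6 -1.11
shift now mm [ -4.9 -10.2  67. ] turn [ 0.005 -0.013  0.041]  shift if turned first [-4.4 -9.7 67.1]
```

```bash
python3 -m crank '[[[-2,-5,20],[0.003,-0.006,0.02],0.6],[[-2,-4,20],[0.003,-0.006,0.02],0.6],[[0,0,20],[0,0,0],0.6],[[0,0,0],[0,0,0],0.6]]'; python3 d.py 0.6178 0.2646 0.052 165
```

```text
time: 4.5
tool_pos: [0.6161, 0.2684, 0.1475]
ee_rot: [0.129, 0.992, -0.002, -0.005]
contact_force: [0.2, 0.3, -0.2]
opening: 0.0513
t 4.5 tcp [0.6161 0.2684 0.1475] phi 165.2 open 0.0513 F [ 0.2  0.3 -0.2] j6 -1.07
shift now mm [-3.6 -2.6 95.5] turn [-0.006 -0.01   0.003]  shift if turned first [-2.7 -3.2 95.5]
```

```bash
python3 -m crank '[[[-2,-3,20],[-0.005,-0.008,0],0.6],[[0,0,20],[0,0,0],0.6],[[0,0,10],[0,0,0],0.6],[[0,0,0],[0,0,0],0.6]]'; python3 d.py 0.6178 0.2646 0.052 165;python3 - <<'E'
from h import *
c=cam("scene"); cv2.imwrite("pics/s1.png",cv2.resize(c["color"][150:280,240:400],None,fx=4.8,fy=4.5,interpolation=cv2.INTER_CUBIC))
E
```

```text
time: 4.9
tool_pos: [0.6182, 0.2651, 0.0993]
ee_rot: [0.129, 0.992, 0.0, 0.001]
contact_force: [-0.1, 0.0, 1.0]
opening: 0.0514
t 4.9 tcp [0.6182 0.2651 0.0993] phi 165.2 open 0.0514 F [-0.1  0.   1. ] j6 -1.08
shift now mm [ 0.4 -0.6 47.3] turn [0.001 0.002 0.003]  shift if turned first [ 0.3 -0.6 47.3]
```

View pics/s1.png

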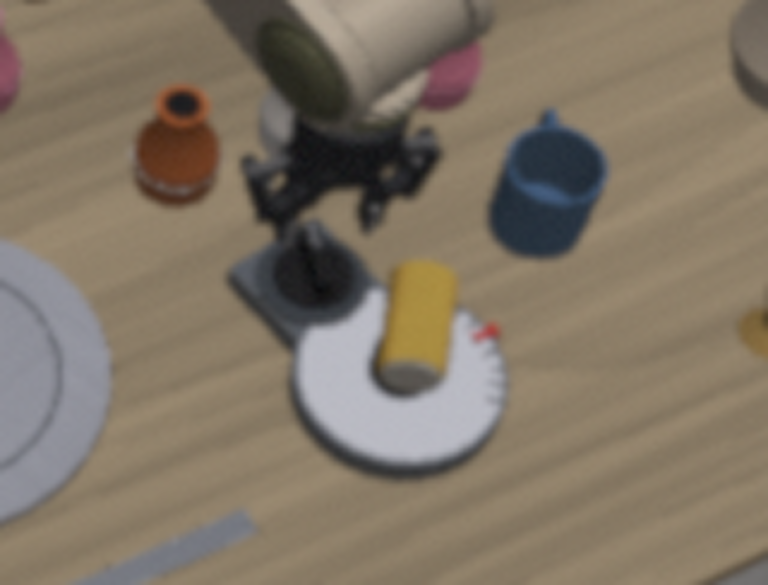

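The open fingers at (270,210) and (370,215) straddle the knob bar at (315,265), and the lamp tube is clear. I'll go down.

```bash
python3 -m crank '[[[0,0,15],[0,0,0],0.6],[[0,0,15],[0,0,0],0.6],[[0,0,10],[0,0,0],0.6],[[0,0,5],[0,0,0],0.6],[[0,0,0],[0,0,0],0.6]]'; python3 d.py 0.6178 0.2646 0.050 165
```

```text
time: 5.45
tool_pos: [0.6198, 0.2656, 0.0537]
ee_rot: [0.129, 0.992, 0.001, 0.003]
contact_force: [0.2, 0.7, -0.2]
opening: 0.0517
t 5.45 tcp [0.6198 0.2656 0.0537] phi 165.2 open 0.0517 F [ 0.2  0.7 -0.2] j6 -1.08
shift now mm [ 1.7 -1.5  3.7] turn [0.003 0.006 0.004]  shift if turned first [ 1.6 -1.5  3.7]
```

```bash
python3 -m crank '[[[1.5,-1,2.5],[0.003,0.005,0],0.3],[[0,0,0],[0,0,0],0],[[0,0,0],[0,0,0],0],[[0,0,0],[0,0,0],0],[[0,0,0],[0,0,0],0],[[0,0,0],[0,0,0],0]]' 25; python3 d.py 0.6178 0.2646 0.050 165
```

```text
time: 6.05
tool_pos: [0.6182, 0.2646, 0.0517]
ee_rot: [0.129, 0.992, -0.0, 0.0]
contact_force: [-0.5, 0.0, -0.7]
opening: 0.0133
t 6.05 tcp [0.6182 0.2646 0.0517] phi 165.2 open 0.0133 F [-0.5  0.  -0.7] j6 -1.08
shift now mm [ 0.4 -0.1  1.7] turn [-0.     0.001  0.003]  shift if turned first [ 0.4 -0.1  1.7]
```

Gripped, with the opening at 13.3 mm on the 14 mm bar. I'll turn it 1.0 rad clockwise first, then check.

```bash
python3 -m crank '[[[0,0,0],[0,0,0.1],0],[[0,0,0],[0,0,0.1],0],[[0,0,0],[0,0,0.1],0],[[0,0,0],[0,0,0.1],0],[[0,0,0],[0,0,0.1],0],[[0,0,0],[0,0,0.1],0],[[0,0,0],[0,0,0.1],0],[[0,0,0],[0,0,0.1],0],[[0,0,0],[0,0,0.1],0],[[0,0,0],[0,0,0.1],0],[[0,0,0],[0,0,0.1],0],[[0,0,0],[0,0,0.1],0],[[0,0,0],[0,0,0],0]]'; python3 d.py 0.6182 0.2646 0.0517 80.5
```

```text
time: 7.35
tool_pos: [0.6186, 0.2649, 0.0517]
ee_rot: [0.684, 0.73, 0.0, 0.001]
contact_force: [-0.1, -0.2, -2.1]
opening: 0.0131
t 7.35 tcp [0.6186 0.2649 0.0517] phi 93.7 open 0.0131 F [-0.1 -0.2 -2.1] j6 0.17
shift now mm [-0.2 -0.4  0. ] turn [0.003 0.001 0.231]  shift if turned first [-0.3 -0.3  0. ]
```

```bash
python3 -m crank '[[[0,0,0],[0,0,0.1],0],[[0,0,0],[0,0,0.1],0],[[0,0,0],[0,0,0.015],0],[[0,0,0],[0,0,0],0]]'; python3 d.py 0.6182 0.2646 0.0517 80.5
python3 - <<'E'
from h import *
c=cam("scene"); np.save("s2.npy",c,allow_pickle=True);cv2.imwrite("pics/s2.png",cv2.resize(c["color"][195:265,285:365],None,fx=8,fy=8,interpolation=cv2.INTER_CUBIC))
c=cam("top"); np.save("t2.npy",c,allow_pickle=True);cv2.imwrite("pics/t2.png",cv2.resize(c["color"][75:175,150:250],None,fx=6,fy=6,interpolation=cv2.INTER_CUBIC))
E
```

```text
time: 7.75
tool_pos: [0.6187, 0.2649, 0.0517]
ee_rot: [0.756, 0.654, 0.001, 0.001]
contact_force: [-0.3, -0.5, -1.6]
opening: 0.0137
t 7.75 tcp [0.6187 0.2649 0.0517] phi 81.7 open 0.0137 F [-0.3 -0.5 -1.6] j6 0.38
shift now mm [-0.3 -0.4  0. ] turn [0.003 0.001 0.021]  shift if turned first [-0.4 -0.4  0. ]
```

View pics/s2.png

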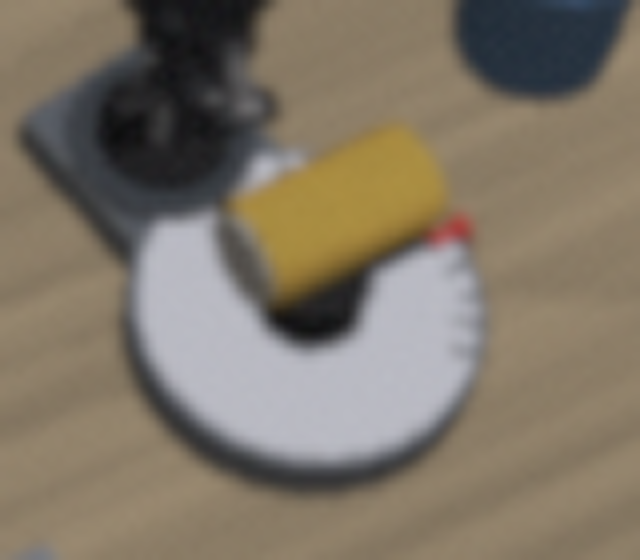

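View pics/t2.png

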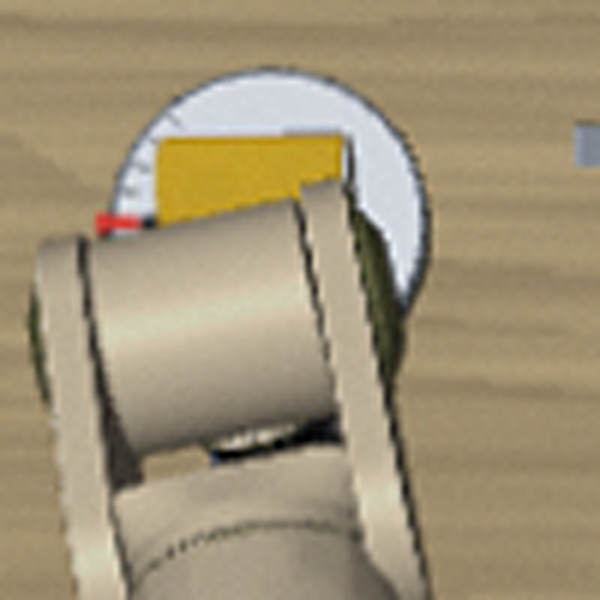

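The pointer looks nearly on the mark in both views. I'll add the last 0.02 rad, release, and move off for a clear measurement.

```bash
python3 -m crank '[[[0,0,0],[0,0,0.025],0],[[0,0,0],[0,0,0],0],[[0,0,0],[0,0,0],0.5],[[0,0,0],[0,0,0],0.5],[[0,0,0],[0,0,0],0.6],[[0,0,-20],[0,0,0],0.6],[[0,0,-30],[0,0,0],0.6],[[0,0,-40],[0,0,0],0.6],[[0,0,-40],[0,0,0],0.6],[[0,0,-30],[0,0,0],1]]'; python3 d.py 0.4785 0.3395 0.22 18.7
```

```text
time: 8.85
tool_pos: [0.6166, 0.265, 0.2133]
ee_rot: [0.764, 0.646, -0.003, -0.001]
contact_force: [0.4, -1.2, -0.0]
opening: 0.0643
t 8.85 tcp [0.6166 0.265  0.2133] phi 80.4 open 0.0643 F [ 0.4 -1.2 -0. ] j6 0.4
shift now mm [  50.5 -148.6   -6.2] turn [-0.003  0.006  1.077]  shift if turned first [-106.9 -114.9   -6.7]
```

```bash
python3 -m crank '[[[12,-37,-4],[0,0,0],1],[[12,-37,-4],[0,0,0],1],[[12,-37,0],[0,0,0],1],[[12,-30,0],[0,0,0],1],[[0,0,0],[0,0,0.14],1],[[0,0,0],[0,0,0.14],1],[[0,0,0],[0,0,0.14],1],[[0,0,0],[0,0,0.14],1],[[0,0,0],[0,0,0.14],1],[[0,0,0],[0,0,0.14],1],[[0,0,0],[0,0,0.14],1],[[0,0,0],[0,0,0.1],1],[[0,0,0],[0,0,0],1]]'; python3 d.py 0.4785 0.3395 0.15 18.7
python3 - <<'E'
from h import *
for n in("top","scene"):
    c=cam(n); np.save(n+"3.npy",c,allow_pickle=True);cv2.imwrite(f"pics/{n}3.png",cv2.resize(c["color"],None,fx=1.56,fy=1.56))
c=np.load("top3.npy",allow_pickle=True).item();cv2.imwrite("pics/t3z.png",cv2.resize(c["color"][75:175,150:250],None,fx=6,fy=6,interpolation=cv2.INTER_CUBIC))
E
```

```text
time: 10.15
tool_pos: [0.4817, 0.3395, 0.2311]
ee_rot: [0.99, 0.141, 0.006, -0.001]
contact_force: [-0.6, 0.8, -0.2]
opening: 0.0857
t 10.15 tcp [0.4817 0.3395 0.2311] phi 16.2 open 0.0857 F [-0.6  0.8 -0.2] j6 1.7
shift now mm [-4.1 -0.8 81.1] turn [-0.001 -0.012 -0.044]  shift if turned first [-3.1 -1.  81.1]
```

View pics/t3z.png

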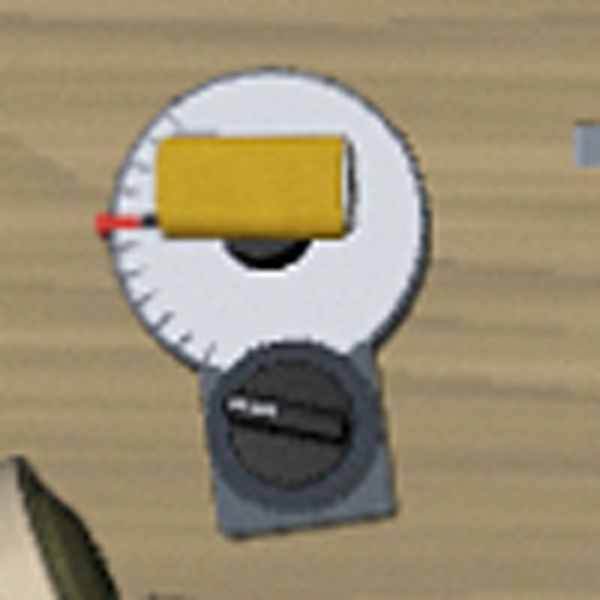

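View pics/scene3.png

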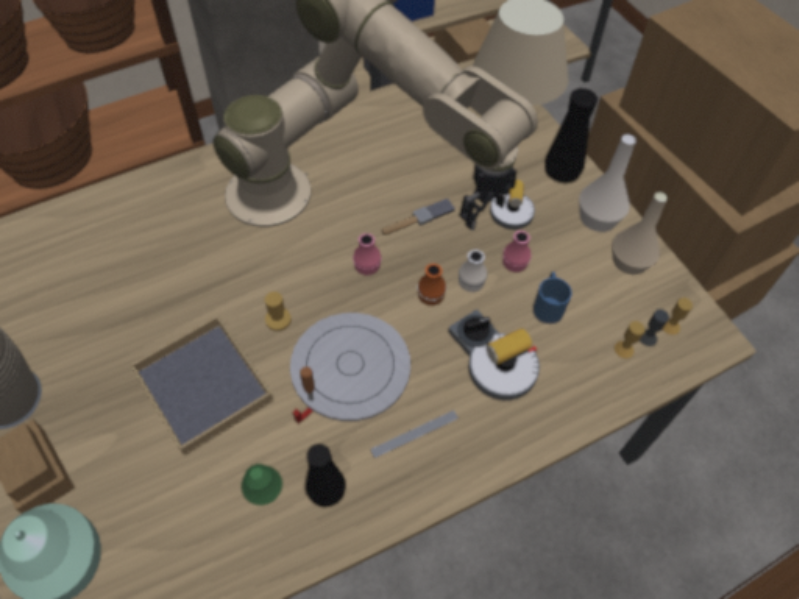

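The pointer tip at (150,221) runs straight into the red mark at (100–140,223), and the tube is parallel to it, so the lamp is aimed. Next is ivory.

```bash
cat > v.py <<'E'
import sys
from h import *
# vase necks top: list rim centres per colour using depth band
def vases(c,lo=.09,hi=.105,reg=(0.25,0.8,-.5,.6)):
    W,_=pts(c);z=W[...,2];hsv=cv2.cvtColor(c["color"],cv2.COLOR_BGR2HSV)
    m=(z>lo)&(z<hi)&(W[...,0]>reg[0])&(W[...,0]<reg[1])&(W[...,1]>reg[2])&(W[...,1]<reg[3])
    n,l,st,ce=cv2.connectedComponentsWithStats(m.astype(np.uint8))
    for i in range(1,n):
        if 30<st[i,4]<400:
            P=W[l==i]; q=np.median(hsv[l==i],0)
            print(ce[i].round(),"n",st[i,4],"mid",((P.min(0)+P.max(0))/2).round(4)[:2],"size",(P.max(0)-P.min(0)).round(3)[:2],"zmax",P[:,2].max().round(3),"hsv",q)
if __name__=="__main__":
    lo,hi=map(float,sys.argv[2:4]); reg=tuple(map(float,sys.argv[4:8])) if len(sys.argv)>4 else (0.25,.8,-.5,.6)
    for n in sys.argv[1].split(","):
        print(n); c=cam(n); vases(c,lo,hi,reg)
E
python3 v.py scene .09 .106 .3 .6 .1 .4
python3 -m crank '[[[-4,-1,25],[0,-0.006,-0.022],1],[[0,0,20],[0,-0.006,-0.022],1],[[0,0,10],[0,0,0],1],[[0,0,0],[0,0,0],1]]'; python3 d.py 0.478 0.3395 0.068 18.7
```

```text
scene
[234. 154.] n 80 mid [0.3245 0.1338] size [0.043 0.039] zmax 0.105 hsv [169.   73.  109.5]
[305. 165.] n 85 mid [0.4788 0.3391] size [0.041 0.038] zmax 0.106 hsv [120.  10. 120.]
[278. 174.] n 86 mid [0.4714 0.2319] size [0.042 0.038] zmax 0.105 hsv [ 10.  152.5 102. ]
time: 10.7
tool_pos: [0.4783, 0.3397, 0.1753]
ee_rot: [0.986, 0.169, 0.001, -0.001]
contact_force: [-0.6, -0.7, 0.3]
opening: 0.0854
t 10.7 tcp [0.4783 0.3397 0.1753] phi 19.4 open 0.0854 F [-0.6 -0.7  0.3] j6 1.65
shift now mm [ -0.6   0.2 107.3] turn [-0.001 -0.002  0.012]  shift if turned first [-4.000e-01  1.000e-01  1.073e+02]
```

```bash
python3 -m crank '[[[0,0,25],[0,0,0],1],[[0,0,25],[0,0,0],1],[[0,0,25],[0,0,0],1],[[0,0,15],[0,0,0],1],[[0,0,10],[0,0,0],1],[[0,0,5],[0,0,0],1],[[0,0,0],[0,0,0],1]]' 20; python3 d.py 0.478 0.3395 0.068 18.7
```

```text
time: 11.4
tool_pos: [0.4825, 0.3417, 0.0732]
ee_rot: [0.985, 0.17, 0.007, -0.002]
contact_force: [-0.0, 0.2, 0.0]
opening: 0.0855
t 11.4 tcp [0.4825 0.3417 0.0732] phi 19.5 open 0.0855 F [-0.   0.2  0. ] j6 1.65
shift now mm [-5.   0.6  5.2] turn [-0.002 -0.014  0.014]  shift if turned first [-4.9  0.7  5.2]
```

```bash
python3 -m crank '[[[-5,0.6,3],[-0.002,-0.014,0],1],[[0,0,2],[0,0,0],1],[[0,0,0],[0,0,0],1]]' 20; python3 d.py 0.478 0.3395 0.068 18.7;python3 -m crank '[[[0,0,0],[0,0,0],0.5],[[0,0,0],[0,0,0],0.5],[[0,0,0],[0,0,0],0.3],[[0,0,0],[0,0,0],0.2],[[0,0,0],[0,0,0],0.2],[[0,0,0],[0,0,0],0.2],[[0,0,0],[0,0,0],0.2]]' 20; python3 d.py 0.478 0.3395 0.068 18.7
```

```text
time: 11.7
tool_pos: [0.4786, 0.3398, 0.07]
ee_rot: [0.985, 0.17, 0.001, -0.0]
contact_force: [0.8, 0.6, -0.3]
opening: 0.0852
t 11.7 tcp [0.4786 0.3398 0.07  ] phi 19.5 open 0.0852 F [ 0.8  0.6 -0.3] j6 1.65
shift now mm [-0.7  0.   2. ] turn [ 0.    -0.002  0.015]  shift if turned first [-0.7  0.1  2. ]
time: 12.4
tool_pos: [0.4791, 0.3398, 0.0708]
ee_rot: [0.986, 0.17, 0.002, -0.0]
contact_force: [-0.4, -0.4, 1.0]
opening: 0.0376
t 12.4 tcp [0.4791 0.3398 0.0708] phi 19.5 open 0.0376 F [-0.4 -0.4  1. ] j6 1.65
shift now mm [-1.1 -0.1  2.8] turn [ 0.    -0.004  0.015]  shift if turned first [-1.1 -0.1  2.8]
```

```bash
python3 -m crank '[[[0,0,-5],[0,0,0],0.2],[[0,0,-10],[0,0,0],0.2],[[0,0,-20],[0,0,0],0.2],[[0,0,-30],[0,0,0],0.2],[[0,0,-30],[0,0,0],0.2],[[0,0,-30],[0,0,0],0.2],[[0,0,-20],[0,0,0],0.2],[[0,0,0],[0,0,0],0.2]]'; python3 d.py 0.614 0.0015 0.20 18.7
```

```text
time: 13.2
tool_pos: [0.477, 0.3394, 0.2236]
ee_rot: [0.985, 0.17, 0.0, -0.0]
contact_force: [0.6, 0.4, -3.1]
opening: 0.0378
t 13.2 tcp [0.477  0.3394 0.2236] phi 19.6 open 0.0378 F [ 0.6  0.4 -3.1] j6 1.65
shift now mm [ 16.  364.3  23.6] turn [-0.    -0.     0.015]  shift if turned first [ 21.4 364.   23.6]
```

```bash
python3 -m crank '[[[0,8,0],[0,0,0],0.2],[[1,16,0],[0,0,0],0.2],[[1,25,0],[0,0,0],0.2],[[1,30,0],[0,0,0],0.2],[[1,30,0],[0,0,0],0.2],[[2,30,0],[0,0,0],0.2],[[2,30,0],[0,0,0],0.2],[[2,30,0],[0,0,0],0.2],[[2,30,0],[0,0,0],0.2],[[2,30,0],[0,0,0],0.2],[[1,30,0],[0,0,0],0.2],[[1,25,0],[0,0,0],0.2],[[1,16,0],[0,0,0],0.2],[[0,8,0],[0,0,0],0.2],[[0,0,0],[0,0,0],0.2]]'; python3 d.py 0.614 0.0015 0.17 18.7
```

```text
time: 14.7
tool_pos: [0.6049, -0.0025, 0.2036]
ee_rot: [0.986, 0.167, -0.016, -0.001]
contact_force: [0.3, -0.1, -2.7]
opening: 0.0383
t 14.7 tcp [ 0.6049 -0.0025  0.2036] phi 19.2 open 0.0383 F [ 0.3 -0.1 -2.7] j6 1.04
shift now mm [10.9 -0.6 33.3] turn [-0.007  0.031  0.008]  shift if turned first [ 9.9 -0.9 33.6]
```

```bash
python3 -m crank '[[[5,0,12],[-0.004,0.016,0],0.2],[[5,0,12],[-0.004,0.015,0],0.2],[[0,0,10],[0,0,0],0.2],[[0,0,0],[0,0,0],0.2]]'; python3 d.py 0.614 0.0015 0.1218 18.7
```

```text
time: 15.1
tool_pos: [0.6127, 0.0039, 0.1677]
ee_rot: [0.986, 0.168, -0.0, -0.0]
contact_force: [0.1, 0.5, -3.5]
opening: 0.0376
t 15.1 tcp [0.6127 0.0039 0.1677] phi 19.4 open 0.0376 F [ 0.1  0.5 -3.5] j6 1.05
shift now mm [ 0.5  2.7 45.9] turn [-0.001  0.001  0.011]  shift if turned first [ 0.5  2.7 45.9]
```

```bash
python3 -m crank '[[[0,2.5,10],[0,0,0],0.2],[[0,0,10],[0,0,0],0.2],[[0,0,10],[0,0,0],0.2],[[0,0,6],[0,0,0],0.2],[[0,0,3],[0,0,0],0.2],[[0,0,0],[0,0,0],0.2]]'; python3 d.py 0.614 0.0015 0.1208 18.7
```

```text
time: 15.7
tool_pos: [0.6132, 0.0021, 0.126]
ee_rot: [0.986, 0.169, -0.001, -0.0]
contact_force: [0.6, -0.0, -2.9]
opening: 0.0373
t 15.7 tcp [0.6132 0.0021 0.126 ] phi 19.4 open 0.0373 F [ 0.6 -0.  -2.9] j6 1.04
shift now mm [0.5 0.9 5.2] turn [-0.001  0.001  0.013]  shift if turned first [0.5 0.8 5.2]
```

```bash
python3 -m crank '[[[0,0,2],[0,0,0],0.2],[[0,0,1.5],[0,0,0],0.2],[[0,0,1],[0,0,0],0.2],[[0,0,0],[0,0,0],0.2]]'; python3 d.py 0.614 0.0015 0.1208 18.7
```

```text
time: 16.1
tool_pos: [0.6137, 0.002, 0.122]
ee_rot: [0.986, 0.169, 0.0, -0.0]
contact_force: [0.3, 0.0, -2.7]
opening: 0.038
t 16.1 tcp [0.6137 0.002  0.122 ] phi 19.4 open 0.038 F [ 0.3  0.  -2.7] j6 1.04
shift now mm [0.1 0.6 1.2] turn [ 0.    -0.     0.013]  shift if turned first [0.1 0.6 1.2]
```

```bash
python3 -m crank '[[[0,0,1],[0,0,0],0.2],[[0,0,0.7],[0,0,0],0.2],[[0,0,0],[0,0,0],0.2]]';python3 -m crank '[[[0,0,0.7],[0,0,0],0.2],[[0,0,0],[0,0,0],0.2]]'
```

```text
time: 16.4
tool_pos: [0.614, 0.002, 0.121]
ee_rot: [0.986, 0.169, 0.001, 0.0]
contact_force: [-0.8, 0.6, -2.1]
opening: 0.0377
time: 16.6
tool_pos: [0.6143, 0.0019, 0.1209]
ee_rot: [0.986, 0.169, 0.001, 0.0]
contact_force: [-0.8, 0.2, -2.7]
opening: 0.0378
```

```bash
python3 -m crank '[[[0,0,1],[0,0,0],0.2],[[0,0,0.8],[0,0,0],0.2],[[0,0,0],[0,0,0],0.2]]';python3 -m crank '[[[0,0,1],[0,0,0],0.2],[[0,0,0],[0,0,0],0.2]]'
```

```text
time: 16.9
tool_pos: [0.6147, 0.0018, 0.1208]
ee_rot: [0.986, 0.169, 0.002, 0.001]
contact_force: [-0.4, 0.9, -3.5]
opening: 0.038
time: 17.1
tool_pos: [0.615, 0.0017, 0.1208]
ee_rot: [0.986, 0.169, 0.003, 0.001]
contact_force: [-0.6, -0.1, -1.3]
opening: 0.0377
```

```bash
python3 -m crank '[[[0,0,3],[0,0,0],0.2]]'; python3 -m crank '[[[0,0,3],[0,-0.003,0],0.2]]';python3 -m crank '[[[0,0,0],[0,0,0],0.2]]'
```

```text
time: 17.2
tool_pos: [0.6159, 0.001, 0.12]
ee_rot: [0.986, 0.169, 0.004, 0.002]
contact_force: [-7.5, -4.3, 27.4]
opening: 0.0378
time: 17.3
tool_pos: [0.6167, 0.0005, 0.1201]
ee_rot: [0.986, 0.169, 0.004, 0.003]
contact_force: [-9.4, -0.6, 26.1]
opening: 0.0377
time: 17.4
tool_pos: [0.617, 0.0003, 0.1207]
ee_rot: [0.986, 0.169, 0.005, 0.004]
contact_force: [0.3, 0.4, -3.5]
opening: 0.0378
```

Contact with the platter is confirmed at TCP z 0.1208. I'll release.

```bash
python3 -m crank '[[[0,0,1],[0,0,0],0.46],[[0,0,0],[0,0,0],0.5],[[0,0,0],[0,0,0],0.7],[[0,0,0],[0,0,0],1],[[0,0,0],[0,0,0],1],[[0,0,0],[0,0,0],1],[[0,0,0],[0,0,0],1]]'; python3 -m crank '[[[0,0,-10],[0,0,0],1],[[0,0,-20],[0,0,0],1],[[0,0,-30],[0,0,0],1],[[0,0,-35],[0,0,0],1],[[0,0,0],[0,0,0],1]]';python3 d.py 0.471 0.232 0.19 18.7
python3 - <<'E'
from h import *
c=cam("scene");cv2.imwrite("pics/s4.png",cv2.resize(c["color"],None,fx=1.56,fy=1.56))
E
python3 v.py scene .09 .106 .3 .6 .1 .4;python3 v.py scene .14 .156 .5 .7 -.12 .1
```

```text
time: 18.1
tool_pos: [0.6171, 0.0004, 0.1181]
ee_rot: [0.986, 0.169, 0.005, 0.004]
contact_force: [0.1, 0.4, -0.4]
opening: 0.0855
time: 18.6
tool_pos: [0.6159, 0.0009, 0.2191]
ee_rot: [0.986, 0.169, 0.005, 0.004]
contact_force: [-1.2, 1.1, -0.2]
opening: 0.0855
t 18.6 tcp [0.6159 0.0009 0.2191] phi 19.4 open 0.0855 F [-1.2  1.1 -0.2] j6 1.05
shift now mm [ -60.1 -266.3   26.3] turn [ 0.009 -0.008  0.012]  shift if turned first [ -63.2 -265.3   29.1]
scene
[276. 167.] n 83 mid [0.4401 0.2404] size [0.044 0.038] zmax 0.106 hsv [ 10. 148.  99.]
scene
[236. 225.] n 117 mid [ 0.6177 -0.0009] size [0.039 0.037] zmax 0.156 hsv [120.  12. 121.]
```

View pics/s4.png

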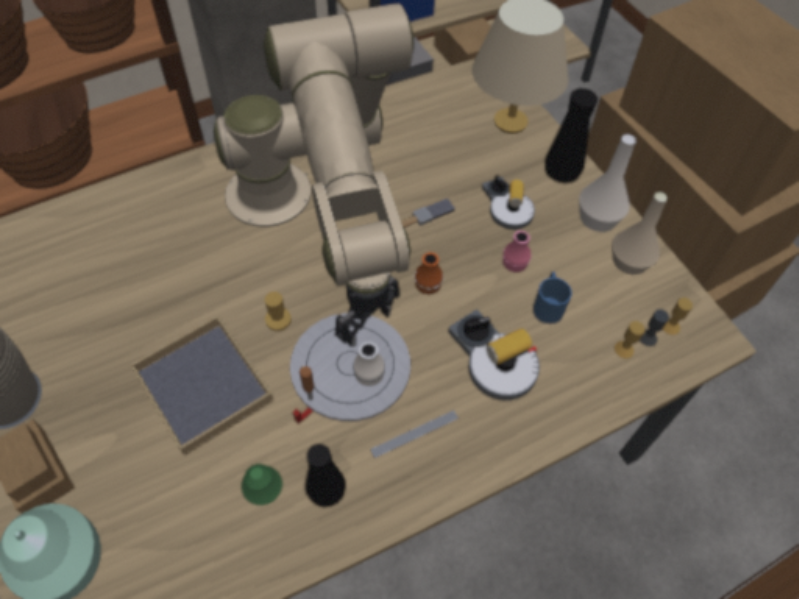

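Ivory stands upright on the platter at (368,365). Amber has been knocked aside: it's now at (430,275), which is world (0.440, 0.240).

```bash
python3 d.py 0.4395 0.2404 0.20 18.7; python3 -m crank '[[[-8,-20,0],[0.003,-0.003,0],1],[[-11,-30,0],[0.003,-0.003,0],1],[[-11,-32,0],[0.002,0,0],1],[[-11,-32,0],[0,0,0],1],[[-11,-32,0],[0,0,0],1],[[-11,-32,0],[0,0,0],1],[[-11,-32,0],[0,0,0],1],[[-8,-25,0],[0,0,0],1],[[-5,-18,0],[0,0,0],1],[[-2,-8,0],[0,0,0],1],[[0,0,0],[0,0,0],1]]'; python3 d.py 0.4395 0.2404 0.14 18.7;python3 v.py top,scene .09 .106 .3 .6 .1 .4
```

```text
t 18.75 tcp [0.614  0.0012 0.213 ] phi 19.4 open 0.0852 F [ 0.6  0.2 -1.3] j6 1.05
shift now mm [ -85.1 -283.7   11.9] turn [0.004 0.    0.012]  shift if turned first [ -88.6 -282.5   13. ]
time: 19.85
tool_pos: [0.431, 0.2244, 0.2028]
ee_rot: [0.986, 0.167, -0.016, -0.003]
contact_force: [0.2, 0.2, -1.0]
opening: 0.0853
t 19.85 tcp [0.431  0.2244 0.2028] phi 19.3 open 0.0853 F [ 0.2  0.2 -1. ] j6 1.47
shift now mm [ 15.2 -11.6  62.5] turn [-0.011  0.031  0.01 ]  shift if turned first [ 13.2 -12.5  62.8]
top
[242. 251.] n 157 mid [0.3247 0.134 ] size [0.038 0.035] zmax 0.106 hsv [156.  37. 109.]
scene
[235. 154.] n 78 mid [0.3273 0.1334] size [0.041 0.04 ] zmax 0.106 hsv [169.   71.5 107. ]
[276. 167.] n 88 mid [0.4398 0.2412] size [0.038 0.038] zmax 0.106 hsv [ 10. 145.  98.]
```

```bash
python3 -m crank '[[[5,-6,0],[-0.006,0.016,0],1],[[6,-5,15],[-0.005,0.015,0],1],[[0,0,20],[0,0,0],1],[[0,0,10],[0,0,0],1],[[0,0,0],[0,0,0],1]]'; python3 d.py 0.4393 0.2408 0.12 18.7
```

```text
time: 20.45
tool_pos: [0.442, 0.2366, 0.1562]
ee_rot: [0.986, 0.164, 0.003, 0.0]
contact_force: [0.3, -0.1, 0.1]
opening: 0.0852
t 20.45 tcp [0.442  0.2366 0.1562] phi 18.9 open 0.0852 F [ 0.3 -0.1  0.1] j6 1.5
shift now mm [-1.4 -4.9 36.2] turn [ 0.001 -0.006  0.004]  shift if turned first [-1.2 -4.9 36.2]
```

```bash
python3 -m crank '[[[-1.4,-5,12],[0,-0.006,0],1],[[0,0,12],[0,0,0],1],[[0,0,12],[0,0,0],1],[[0,0,0],[0,0,0],1]]'; python3 d.py 0.4393 0.2408 0.07 18.7
```

```text
time: 20.85
tool_pos: [0.4399, 0.2412, 0.1185]
ee_rot: [0.986, 0.164, 0.001, 0.001]
contact_force: [-1.2, -0.3, 0.3]
opening: 0.0856
t 20.85 tcp [0.4399 0.2412 0.1185] phi 18.9 open 0.0856 F [-1.2 -0.3  0.3] j6 1.51
shift now mm [-0.8  0.1 48.5] turn [ 0.002 -0.002  0.003]  shift if turned first [-0.7  0.2 48.5]
```

Run:
```python
from h import *
c=cam("scene");cv2.imwrite("pics/s5.png",cv2.resize(c["color"][120:230,220:350],None,fx=5,fy=5,interpolation=cv2.INTER_CUBIC))
```

```text
(no output)
```

View pics/s5.png

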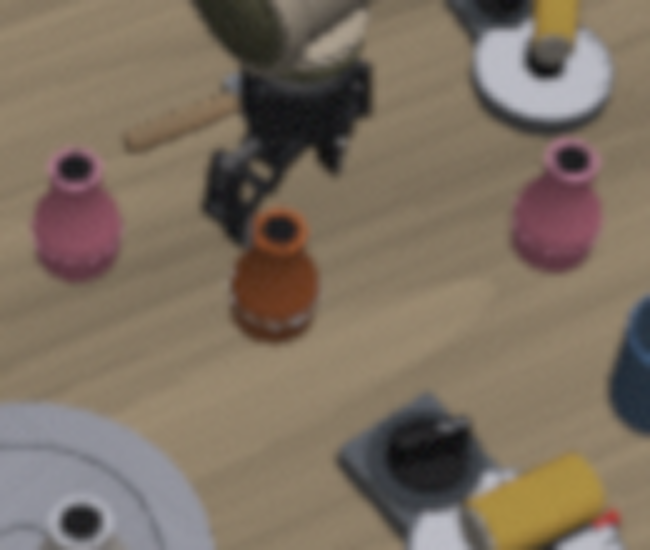

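The fingers are on either side of amber's neck at (280,225), just above it. I'll descend.

```bash
python3 -m crank '[[[0,0,12],[0,0,0],1],[[0,0,12],[0,0,0],1],[[0,0,12],[0,0,0],1],[[-1,0,8],[0,-0.004,0],1],[[-1,0,2],[0,-0.004,0],1],[[0,0,0],[0,0,0],1]]' 20; python3 d.py 0.4393 0.2408 0.07 18.7
```

```text
time: 21.5
tool_pos: [0.439, 0.2407, 0.0702]
ee_rot: [0.986, 0.164, -0.002, 0.001]
contact_force: [0.1, 0.0, 0.3]
opening: 0.0855
t 21.5 tcp [0.439  0.2407 0.0702] phi 18.8 open 0.0855 F [0.1 0.  0.3] j6 1.51
shift now mm [ 0.3 -0.   0.2] turn [0.002 0.004 0.003]  shift if turned first [ 0.3 -0.   0.2]
```

```bash
python3 -m crank '[[[0,0,0],[0,0,0],0.5],[[0,0,0],[0,0,0],0.5],[[0,0,0],[0,0,0],0.3],[[0,0,0],[0,0,0],0.2],[[0,0,0],[0,0,0],0.2],[[0,0,0],[0,0,0],0.2],[[0,0,0],[0,0,0],0.2]]' 20; python3 d.py 0.4393 0.2408 0.07 18.7;  python3 -m crank '[[[0,0,-5],[0,0,0],0.2],[[0,0,-10],[0,0,0],0.2],[[0,0,-20],[0,0,0],0.2],[[0,0,-30],[0,0,0],0.2],[[0,0,-30],[0,0,0],0.2],[[0,0,-30],[0,0,0],0.2],[[0,0,-20],[0,0,0],0.2],[[0,0,0],[0,0,0],0.2]]'; python3 d.py 0.5325 -0.026 0.20 18.7
```

```text
time: 22.2
tool_pos: [0.4396, 0.2409, 0.0712]
ee_rot: [0.986, 0.164, -0.001, 0.001]
contact_force: [-0.2, 0.9, -1.3]
opening: 0.0381
t 22.2 tcp [0.4396 0.2409 0.0712] phi 18.9 open 0.0381 F [-0.2  0.9 -1.3] j6 1.51
shift now mm [-0.3  0.   1.2] turn [0.002 0.001 0.003]  shift if turned first [-0.3  0.   1.2]
time: 23.0
tool_pos: [0.4385, 0.2409, 0.2256]
ee_rot: [0.986, 0.164, -0.001, 0.001]
contact_force: [0.4, 0.1, -3.1]
opening: 0.0379
t 23.0 tcp [0.4385 0.2409 0.2256] phi 18.9 open 0.0379 F [ 0.4  0.1 -3.1] j6 1.51
shift now mm [  2.7 282.9  26.1] turn [0.002 0.002 0.003]  shift if turned first [  3.4 282.9  25.6]
```

```bash
python3 -m crank '[[[0,8,0],[0,0,0],0.2],[[0,16,0],[0,0,0],0.2],[[0,25,0],[0,0,0],0.2],[[0,28,0],[0,0,0],0.2],[[0,28,0],[0,0,0],0.2],[[0,28,0],[0,0,0],0.2],[[0,28,0],[0,0,0],0.2],[[0,28,0],[0,0,0],0.2],[[0,28,0],[0,0,0],0.2],[[0,22,0],[0,0,0],0.2],[[0,15,0],[0,0,0],0.2],[[0,8,0],[0,0,0],0.2],[[0,0,0],[0,0,0],0.2]]'; python3 d.py 0.5325 -0.026 0.1412 18.7
```

```text
time: 24.3
tool_pos: [0.5198, -0.0222, 0.2098]
ee_rot: [0.986, 0.164, -0.014, -0.002]
contact_force: [-1.0, 0.1, -2.5]
opening: 0.0376
t 24.3 tcp [ 0.5198 -0.0222  0.2098] phi 18.8 open 0.0376 F [-1.   0.1 -2.5] j6 0.98
shift now mm [12.6  8.2 68.2] turn [-0.008  0.027  0.003]  shift if turned first [10.8  7.7 68.6]
```

```bash
python3 -m crank '[[[4,4,10],[-0.004,0.009,0],0.2],[[4,3,15],[-0.004,0.009,0],0.2],[[4,1,15],[0,0.009,0],0.2],[[0,0,12],[0,0,0],0.2],[[0,0,6],[0,0,0],0.2],[[0,0,0],[0,0,0],0.2]]'; python3 d.py 0.5325 -0.026 0.1212 18.7
```

```text
time: 24.9
tool_pos: [0.532, -0.0217, 0.1489]
ee_rot: [0.986, 0.166, -0.0, -0.001]
contact_force: [-0.6, 0.5, -2.9]
opening: 0.0379
t 24.9 tcp [ 0.532  -0.0217  0.1489] phi 19.1 open 0.0379 F [-0.6  0.5 -2.9] j6 0.98
shift now mm [-0.9  4.3 27.7] turn [-0.001  0.     0.007]  shift if turned first [-0.9  4.2 27.7]
```

```bash
python3 -m crank '[[[0,4,6],[0,0,0],0.2],[[0,0,8],[0,0,0],0.2],[[0,0,6],[0,0,0],0.2],[[0,0,3],[0,0,0],0.2],[[0,0,1],[0,0,0],0.2],[[0,0,0],[0,0,0],0.2]]'; python3 d.py 0.5325 -0.026 0.1212 18.7
```

```text
time: 25.5
tool_pos: [0.5338, -0.0257, 0.1242]
ee_rot: [0.986, 0.166, 0.001, -0.0]
contact_force: [0.2, 0.1, -2.9]
opening: 0.0377
t 25.5 tcp [ 0.5338 -0.0257  0.1242] phi 19.1 open 0.0377 F [ 0.2  0.1 -2.9] j6 0.97
shift now mm [-1.4 -0.2  3. ] turn [-0.    -0.001  0.007]  shift if turned first [-1.4 -0.2  3. ]
```

```bash
python3 -m crank '[[[0,0,1],[0,0,0],0.2],[[0,0,1],[0,0,0],0.2],[[0,0,0.7],[0,0,0],0.2],[[0,0,0.5],[0,0,0],0.2],[[0,0,0],[0,0,0],0.2]]'; python3 d.py 0.5325 -0.026 0.1212 18.7;  python3 -m crank '[[[0,0,0.7],[0,0,0],0.2]]';  python3 -m crank '[[[0,0,1],[0,0,0],0.2]]'
```

```text
time: 26.0
tool_pos: [0.5342, -0.0258, 0.1214]
ee_rot: [0.986, 0.166, 0.001, 0.0]
contact_force: [-0.2, -0.1, -2.6]
opening: 0.0375
t 26.0 tcp [ 0.5342 -0.0258  0.1214] phi 19.1 open 0.0375 F [-0.2 -0.1 -2.6] j6 0.97
shift now mm [-1.7 -0.3  0.2] turn [ 0.001 -0.002  0.007]  shift if turned first [-1.7 -0.3  0.2]
time: 26.1
tool_pos: [0.5346, -0.0256, 0.1212]
ee_rot: [0.986, 0.166, 0.002, 0.0]
contact_force: [-2.2, 2.6, 5.6]
opening: 0.0379
time: 26.2
tool_pos: [0.5348, -0.0256, 0.1212]
ee_rot: [0.986, 0.166, 0.002, 0.0]
contact_force: [-4.6, 1.7, 11.2]
opening: 0.0379
```

Contact (11 N). I'll release, raise, and move to above the handle.

```bash
python3 -m crank '[[[0,0,0],[0,0,0],0.46],[[0,0,0],[0,0,0],0.5],[[0,0,0],[0,0,0],0.7],[[0,0,0],[0,0,0],1],[[0,0,0],[0,0,0],1],[[0,0,0],[0,0,0],1],[[0,0,0],[0,0,0],1]]'; python3 -m crank '[[[0,0,-10],[0,0,0],1],[[0,0,-20],[0,0,0],1],[[0,0,-30],[0,0,0],1],[[0,0,-35],[0,0,0],1],[[0,0,0],[0,0,0],1]]';python3 d.py 0.471 0.232 0.19 18.7
python3 - <<'E'
from h import *
c=cam("scene");cv2.imwrite("pics/s6.png",cv2.resize(c["color"],None,fx=1.56,fy=1.56))
E
python3 v.py scene .14 .156 .5 .7 -.12 .1
```

```text
time: 26.9
tool_pos: [0.5354, -0.0259, 0.1218]
ee_rot: [0.986, 0.166, 0.003, 0.001]
contact_force: [-0.4, -0.8, -0.1]
opening: 0.0856
time: 27.4
tool_pos: [0.5345, -0.0257, 0.2226]
ee_rot: [0.986, 0.166, 0.003, 0.001]
contact_force: [0.4, 0.2, -0.4]
opening: 0.0855
t 27.4 tcp [ 0.5345 -0.0257  0.2226] phi 19.1 open 0.0855 F [ 0.4  0.2 -0.4] j6 0.97
shift now mm [  24.2 -264.4   32.1] turn [ 0.002 -0.006  0.007]  shift if turned first [  22.5 -264.5   32.6]
scene
[218. 208.] n 109 mid [ 0.5359 -0.0256] size [0.038 0.037] zmax 0.155 hsv [ 10. 138. 102.]
[236. 225.] n 119 mid [ 6.176e-01 -1.000e-04] size [0.039 0.037] zmax 0.156 hsv [120.  12. 122.]
```

View pics/s6.png

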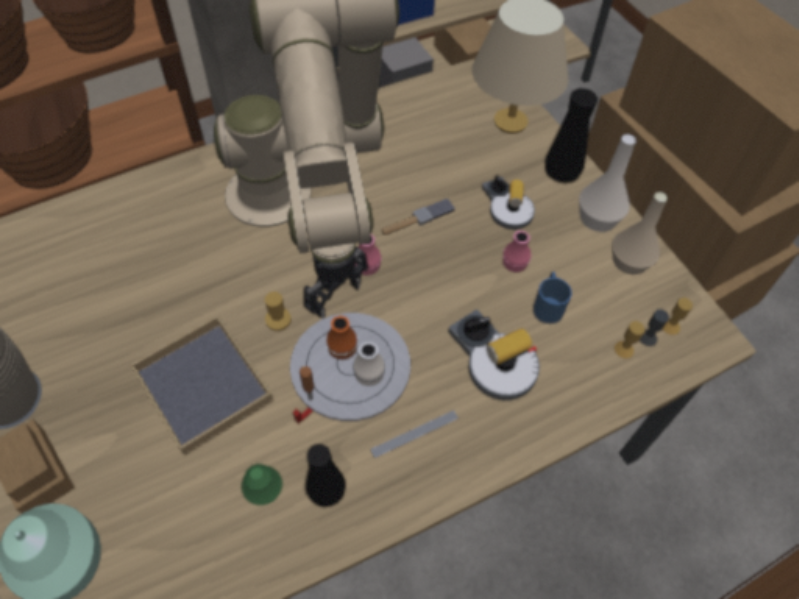

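Both vases stand upright inside the large ring, amber at (342,337) and ivory at (368,362). Next is the handle.

```bash
python3 d.py 0.616 -0.1345 0.23 18.7; python3 -m crank '[[[5,20,-2],[0,0,0],1],[[9,28,-2],[0,0,0],1],[[10,28,0],[0,0,0],1],[[9,28,0],[0,0,0],1],[[5,15,0],[0,0,0],1],[[2,6,0],[0,0,0],1],[[0,0,0],[0,0,0],1]]'; python3 d.py 0.616 -0.1345 0.19 18.7
```

```text
t 27.5 tcp [ 0.5331 -0.0254  0.2184] phi 19.1 open 0.0853 F [-0.5  0.4 -0.1] j6 0.97
shift now mm [ 42.6 130.2 -11.7] turn [-0.001  0.     0.007]  shift if turned first [ 43.6 129.9 -11.6]
time: 28.2
tool_pos: [0.6114, -0.1327, 0.2141]
ee_rot: [0.986, 0.167, -0.006, -0.004]
contact_force: [0.6, -0.7, -0.5]
opening: 0.0853
t 28.2 tcp [ 0.6114 -0.1327  0.2141] phi 19.2 open 0.0853 F [ 0.6 -0.7 -0.5] j6 0.83
shift now mm [ 4.   3.5 24. ] turn [-0.011  0.011  0.008]  shift if turned first [ 3.8  3.2 24.1]
```

```bash
python3 -m crank '[[[4,3,5],[-0.01,0.01,0],1],[[0,0,12],[0,0,0],1],[[0,0,0],[0,0,0],1]]'; python3 d.py 0.616 -0.1345 0.133 18.7
python3 - <<'E'
from h import *
c=cam("scene");cv2.imwrite("pics/s7.png",cv2.resize(c["color"][150:290,140:280],None,fx=4.2,fy=4.2,interpolation=cv2.INTER_CUBIC))
E
```

```text
time: 28.5
tool_pos: [0.6153, -0.1322, 0.1947]
ee_rot: [0.986, 0.167, -0.001, -0.001]
contact_force: [0.3, 0.5, 0.1]
opening: 0.0854
t 28.5 tcp [ 0.6153 -0.1322  0.1947] phi 19.3 open 0.0854 F [0.3 0.5 0.1] j6 0.84
shift now mm [ 0.   2.5 61.7] turn [-0.002  0.002  0.01 ]  shift if turned first [-0.   2.4 61.7]
```

View pics/s7.png

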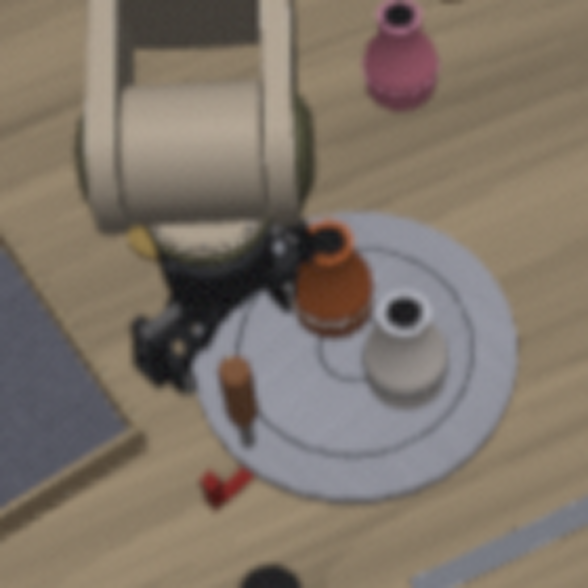

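```bash
python3 -m crank '[[[0,2.5,12],[0,0,0],1],[[0,0,12],[0,0,0],1],[[0,0,12],[0,0,0],1],[[0,0,10],[0,0,0],1],[[0,0,6],[0,0,0],1],[[0,0,0],[0,0,0],1]]'; python3 d.py 0.616 -0.1345 0.133 18.7
```

```text
time: 29.15
tool_pos: [0.616, -0.1341, 0.1388]
ee_rot: [0.986, 0.168, -0.001, -0.001]
contact_force: [-0.3, 0.9, -0.6]
opening: 0.0852
t 29.15 tcp [ 0.616  -0.1341  0.1388] phi 19.3 open 0.0852 F [-0.3  0.9 -0.6] j6 0.83
shift now mm [-0.1  0.4  5.8] turn [-0.001  0.001  0.011]  shift if turned first [-0.1  0.4  5.8]
```

```bash
python3 -m crank '[[[0,0,5],[0,0,0],0.6],[[0,0,0],[0,0,0],0.3],[[0,0,0],[0,0,0],0.15],[[0,0,0],[0,0,0],0.1],[[0,0,0],[0,0,0],0.1],[[0,0,0],[0,0,0],0.1],[[0,0,0],[0,0,0],0.1],[[0,0,0],[0,0,0],0.1]]' 25; python3 d.py 0.616 -0.1345 0.133 18.7
```

```text
time: 29.95
tool_pos: [0.6167, -0.1348, 0.1345]
ee_rot: [0.986, 0.168, 0.0, 0.0]
contact_force: [0.6, -0.3, -0.9]
opening: 0.024
t 29.95 tcp [ 0.6167 -0.1348  0.1345] phi 19.3 open 0.024 F [ 0.6 -0.3 -0.9] j6 0.83
shift now mm [-0.5 -0.5  1.5] turn [ 0.001 -0.001  0.01 ]  shift if turned first [-0.5 -0.5  1.5]
```

Gripped, opening 24 mm; the radius from the platter centre works out at 115 mm, matching the stated value. Now the slow turn.

```bash
cat > c.py <<'E'
import sys
from h import *
from scipy.spatial.transform import Rotation as Ro
C=np.array([.578,-.0265]); r=.115; step=float(sys.argv[1]) if len(sys.argv)>1 else 2.5; n=int(sys.argv[2]) if len(sys.argv)>2 else 20
s=arm.observe(); R=Ro.from_quat(s["ee_rot"]);p=np.array(s["tool_pos"])
d=p[:2]-C; a=np.arctan2(d[1],d[0]); print("t",round(s["time"],2),"ang",np.degrees(a).round(1),"r",np.hypot(*d).round(4),"z",p[2].round(4),"F",np.round(s["contact_force"],1),"open",round(s["opening"],4))
A=np.radians(18.7); T=Ro.from_matrix(np.array([[np.cos(A),np.sin(A),0],[np.sin(A),-np.cos(A),0],[0,0,-1.]])); print("turn",(R.inv()*T).as_rotvec().round(3))
ang=a+np.radians(step)*np.arange(n+1); P=C+r*np.c_[np.cos(ang),np.sin(ang)]
D=np.diff(P,axis=0); L=R.inv().apply(np.c_[D,np.zeros(n)])*1000
print(L[:,:2].round(1).tolist())
E
python3 c.py
```

```text
t 29.95 ang -70.4 r 0.115 z 0.1345 F [ 0.6 -0.3 -0.9] open 0.024
turn [ 0.001 -0.001  0.01 ]
[[5.0, -0.1], [5.0, -0.4], [5.0, -0.6], [5.0, -0.8], [4.9, -1.0], [4.9, -1.2], [4.8, -1.4], [4.7, -1.6], [4.7, -1.8], [4.6, -2.0], [4.5, -2.2], [4.4, -2.4], [4.3, -2.6], [4.2, -2.8], [4.0, -3.0], [3.9, -3.2], [3.8, -3.3], [3.6, -3.5], [3.4, -3.6], [3.3, -3.8]]
```

```bash
python3 -m crank '[[[2,0,0],[0,0,0],0.1],[[3,-0.1,0],[0,0,0],0.1],[[4,-0.3,0],[0,0,0],0.1],[[5,-0.6,0],[0,0,0],0.1],[[5,-0.8,0],[0,0,0],0.1],[[4.9,-1,0],[0,0,0],0.1],[[4.9,-1.2,0],[0,0,0],0.1],[[4.8,-1.4,0],[0,0,0],0.1],[[4.7,-1.6,0],[0,0,0],0.1],[[4.7,-1.8,0],[0,0,0],0.1]]'; python3 c.py
```

```text
time: 30.95
tool_pos: [0.6572, -0.1106, 0.1346]
ee_rot: [0.986, 0.167, -0.0, 0.0]
contact_force: [-2.1, -1.0, -0.2]
opening: 0.0242
t 30.95 ang -46.7 r 0.1155 z 0.1346 F [-2.1 -1.  -0.2] open 0.0242
turn [0.001 0.    0.01 ]
[[4.5, -2.1], [4.4, -2.3], [4.3, -2.5], [4.2, -2.7], [4.1, -2.9], [4.0, -3.1], [3.8, -3.2], [3.7, -3.4], [3.5, -3.6], [3.4, -3.7], [3.2, -3.9], [3.0, -4.0], [2.9, -4.1], [2.7, -4.2], [2.5, -4.4], [2.3, -4.5], [2.1, -4.6], [1.9, -4.6], [1.7, -4.7], [1.5, -4.8]]
```

```bash
python3 -m crank '[[[4.5,-2.1,0],[0,0,0],0.1],[[4.4,-2.3,0],[0,0,0],0.1],[[4.3,-2.5,0],[0,0,0],0.1],[[4.2,-2.7,0],[0,0,0],0.1],[[4.1,-2.9,0],[0,0,0],0.1],[[4,-3.1,0],[0,0,0],0.1],[[3.8,-3.2,0],[0,0,0],0.1],[[3.7,-3.4,0],[0,0,0],0.1],[[3.5,-3.6,0],[0,0,0],0.1],[[3.4,-3.7,0],[0,0,0],0.1],[[3.2,-3.9,0],[0,0,0],0.1],[[3,-4,0],[0,0,0],0.1],[[2.9,-4.1,0],[0,0,0],0.1],[[2.7,-4.2,0],[0,0,0],0.1]]'; python3 c.py
```

```text
time: 32.35
tool_pos: [0.6928, -0.0442, 0.1346]
ee_rot: [0.986, 0.168, -0.002, -0.0]
contact_force: [-5.0, -0.6, 1.4]
opening: 0.0247
t 32.35 ang -8.8 r 0.1162 z 0.1346 F [-5.  -0.6  1.4] open 0.0247
turn [-0.002  0.004  0.011]
[[2.3, -4.5], [2.1, -4.6], [1.9, -4.7], [1.7, -4.7], [1.5, -4.8], [1.2, -4.9], [1.0, -4.9], [0.8, -5.0], [0.6, -5.0], [0.4, -5.0], [0.2, -5.0], [-0.1, -5.0], [-0.3, -5.0], [-0.5, -5.0], [-0.7, -5.0], [-0.9, -4.9], [-1.1, -4.9], [-1.4, -4.8], [-1.6, -4.8], [-1.8, -4.7]]
```

```bash
python3 -m crank '[[[2,-4.6,0],[-0.001,0.002,0],0.1],[[1.9,-4.7,0],[-0.001,0.002,0],0.1],[[1.7,-4.7,0],[0,0,0],0.1],[[1.5,-4.8,0],[0,0,0],0.1],[[1.3,-4.9,0],[0,0,0],0.1],[[1.1,-4.9,0],[0,0,0],0.1],[[0.8,-5,0],[0,0,0],0.1],[[0.6,-5,0],[0,0,0],0.1],[[0.4,-5,0],[0,0,0],0.1],[[0.2,-5,0],[0,0,0],0.1],[[-0.1,-5,0],[0,0,0],0.1],[[-0.3,-5,0],[0,0,0],0.1],[[-0.5,-5,0],[0,0,0],0.1],[[-0.7,-5,0],[0,0,0],0.1],[[-0.9,-4.9,0],[0,0,0],0.1],[[-1.1,-4.9,0],[0,0,0],0.1]]'; python3 c.py
```

```text
time: 33.95
tool_pos: [0.674, 0.0389, 0.1346]
ee_rot: [0.986, 0.168, 0.002, 0.001]
contact_force: [0.1, -2.1, 0.1]
opening: 0.024
t 33.95 ang 34.3 r 0.1162 z 0.1346 F [ 0.1 -2.1  0.1] open 0.024
turn [ 0.003 -0.004  0.01 ]
[[-1.4, -4.8], [-1.6, -4.8], [-1.8, -4.7], [-2.0, -4.6], [-2.2, -4.5], [-2.4, -4.4], [-2.6, -4.3], [-2.8, -4.2], [-3.0, -4.0], [-3.1, -3.9], [-3.3, -3.8], [-3.5, -3.6], [-3.6, -3.5], [-3.8, -3.3], [-3.9, -3.1], [-4.0, -3.0], [-4.2, -2.8], [-4.3, -2.6], [-4.4, -2.4], [-4.5, -2.2]]
```

```bash
python3 -m crank '[[[-1.5,-4.8,0],[0.001,-0.002,0],0.1],[[-1.7,-4.8,0],[0.001,-0.002,0],0.1],[[-1.9,-4.7,0],[0,0,0],0.1],[[-2.1,-4.6,0],[0,0,0],0.1],[[-2.3,-4.5,0],[0,0,0],0.1],[[-2.5,-4.4,0],[0,0,0],0.1],[[-2.7,-4.3,0],[0,0,0],0.1],[[-2.9,-4.2,0],[0,0,0],0.1],[[-3,-4,0],[0,0,0],0.1],[[-3.2,-3.9,0],[0,0,0],0.1],[[-3.4,-3.8,0],[0,0,0],0.1],[[-3.5,-3.6,0],[0,0,0],0.1],[[-3.7,-3.5,0],[0,0,0],0.1],[[-3.8,-3.3,0],[0,0,0],0.1],[[-3.9,-3.1,0],[0,0,0],0.1],[[-4,-3,0],[0,0,0],0.1]]'; python3 c.py
python3 - <<'E'
from h import *
c=cam("scene");cv2.imwrite("pics/s8.png",cv2.resize(c["color"][150:290,140:280],None,fx=4.2,fy=4.2,interpolation=cv2.INTER_CUBIC))
E
```

```text
time: 35.55
tool_pos: [0.6035, 0.0864, 0.1345]
ee_rot: [0.986, 0.167, -0.0, 0.002]
contact_force: [-0.8, -6.1, -0.5]
opening: 0.0242
t 35.55 ang 77.3 r 0.1157 z 0.1345 F [-0.8 -6.1 -0.5] open 0.0242
turn [0.004 0.001 0.01 ]
[[-4.3, -2.6], [-4.4, -2.4], [-4.5, -2.2], [-4.6, -2.0], [-4.7, -1.8], [-4.8, -1.6], [-4.8, -1.4], [-4.9, -1.1], [-4.9, -0.9], [-5.0, -0.7], [-5.0, -0.5], [-5.0, -0.3], [-5.0, -0.1], [-5.0, 0.2], [-5.0, 0.4], [-5.0, 0.6], [-5.0, 0.8], [-4.9, 1.0], [-4.9, 1.2], [-4.8, 1.4]]
```

View pics/s8.png

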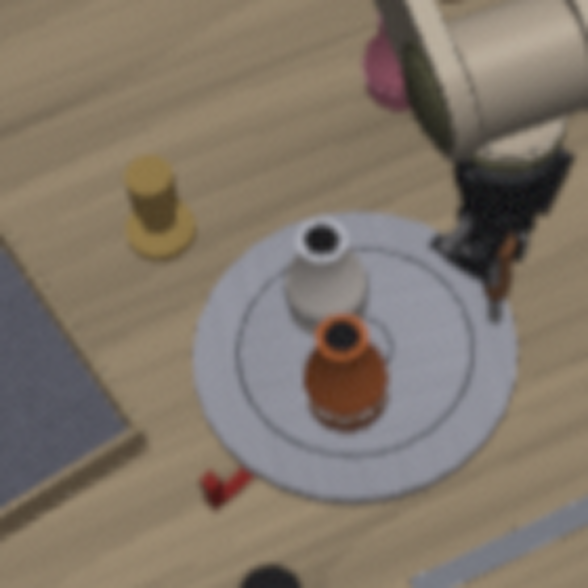

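The turn is going well. The vases ride along upright inside the ring, and the handle is at (500,270), about 148° round.

```bash
python3 -m crank '[[[-4.2,-2.5,0],[0.002,0,0],0.1],[[-4.4,-2.3,0],[0.002,0,0],0.1],[[-4.5,-2.1,0],[0,0,0],0.1],[[-4.6,-1.9,0],[0,0,0],0.1],[[-4.7,-1.7,0],[0,0,0],0.1],[[-4.8,-1.5,0],[0,0,0],0.1],[[-4.8,-1.3,0],[0,0,0],0.1],[[-4.9,-1.1,0],[0,0,0],0.1],[[-4.9,-0.9,0],[0,0,0],0.1],[[-5,-0.7,0],[0,0,0],0.1],[[-5,-0.5,0],[0,0,0],0.1],[[-5,-0.3,0],[0,0,0],0.1],[[-5,0,0],[0,0,0],0.1],[[-5,0.3,0],[0,0,0],0.1],[[-5,0.5,0],[0,0,0],0.1],[[-5,0.7,0],[0,0,0],0.1]]'; python3 c.py
```

```text
time: 37.2
tool_pos: [0.5218, 0.0738, 0.1346]
ee_rot: [0.986, 0.167, 0.004, 0.003]
contact_force: [5.1, -5.0, -3.5]
opening: 0.0245
t 37.2 ang 119.3 r 0.1149 z 0.1346 F [ 5.1 -5.  -3.5] open 0.0245
turn [ 0.007 -0.007  0.009]
[[-4.9, 1.0], [-4.9, 1.2], [-4.8, 1.4], [-4.7, 1.6], [-4.7, 1.8], [-4.6, 2.0], [-4.5, 2.2], [-4.4, 2.4], [-4.3, 2.6], [-4.2, 2.8], [-4.0, 3.0], [-3.9, 3.1], [-3.8, 3.3], [-3.6, 3.5], [-3.5, 3.6], [-3.3, 3.8], [-3.1, 3.9], [-3.0, 4.0], [-2.8, 4.2], [-2.6, 4.3]]
```

```bash
python3 -m crank '[[[-4.8,1.1,0],[0.003,-0.003,0],0.1],[[-4.8,1.3,0],[0.003,-0.003,0],0.1],[[-4.8,1.5,0],[0,0,0],0.1],[[-4.7,1.7,0],[0,0,0],0.1],[[-4.6,1.9,0],[0,0,0],0.1],[[-4.6,2.1,0],[0,0,0],0.1],[[-4.5,2.3,0],[0,0,0],0.1],[[-4.4,2.5,0],[0,0,0],0.1],[[-4.3,2.7,0],[0,0,0],0.1],[[-4.1,2.9,0],[0,0,0],0.1],[[-4,3.1,0],[0,0,0],0.1],[[-3.9,3.2,0],[0,0,0],0.1],[[-3.7,3.4,0],[0,0,0],0.1],[[-3.6,3.6,0],[0,0,0],0.1],[[-3.4,3.7,0],[0,0,0],0.1],[[-3.2,3.9,0],[0,0,0],0.1]]'; python3 c.py
```

```text
time: 38.8
tool_pos: [0.472, 0.0153, 0.1346]
ee_rot: [0.986, 0.167, 0.012, -0.002]
contact_force: [4.1, -0.4, -1.1]
opening: 0.0243
t 38.8 ang 158.5 r 0.114 z 0.1346 F [ 4.1 -0.4 -1.1] open 0.0243
turn [-0.    -0.023  0.009]
[[-3.2, 3.9], [-3.0, 4.0], [-2.8, 4.1], [-2.7, 4.3], [-2.5, 4.4], [-2.3, 4.5], [-2.1, 4.6], [-1.9, 4.7], [-1.7, 4.7], [-1.5, 4.8], [-1.3, 4.9], [-1.0, 4.9], [-0.8, 4.9], [-0.6, 5.0], [-0.4, 5.0], [-0.2, 5.0], [0.0, 5.0], [0.3, 5.0], [0.5, 5.0], [0.7, 5.0]]
```

```bash
python3 -m crank '[[[-3.1,3.9,0],[0,-0.004,0],0.1],[[-2.9,4,0],[0,-0.004,0],0.1],[[-2.7,4.2,0],[0,-0.004,0],0.1],[[-2.6,4.3,0],[0,-0.004,0],0.1],[[-2.4,4.4,0],[0,-0.004,0],0.1],[[-2.2,4.5,0],[0,-0.003,0],0.1],[[-2,4.6,0],[0,-0.002,0],0.1],[[-1.8,4.7,0],[0,0,0],0.1],[[-1.6,4.8,0],[0,0,0],0.1],[[-1.4,4.8,0],[0,0,0],0.1],[[-1.2,4.9,0],[0,0,0],0.1],[[-1,4.9,0],[0,0,0],0.1],[[-0.8,5,0],[0,0,0],0.1],[[-0.5,5,0],[0,0,0],0.1],[[-0.3,5,0],[0,0,0],0.1],[[-0.1,5,0],[0,0,0],0.1]]'; python3 c.py
```

```text
time: 40.4
tool_pos: [0.472, -0.0685, 0.1345]
ee_rot: [0.986, 0.166, 0.001, -0.001]
contact_force: [5.8, 4.2, -3.1]
opening: 0.0242
t 40.4 ang -158.4 r 0.114 z 0.1345 F [ 5.8  4.2 -3.1] open 0.0242
turn [-0.002 -0.001  0.008]
[[0.3, 5.0], [0.5, 5.0], [0.8, 5.0], [1.0, 4.9], [1.2, 4.9], [1.4, 4.8], [1.6, 4.8], [1.8, 4.7], [2.0, 4.6], [2.2, 4.5], [2.4, 4.4], [2.6, 4.3], [2.8, 4.2], [3.0, 4.0], [3.1, 3.9], [3.3, 3.8], [3.5, 3.6], [3.6, 3.5], [3.8, 3.3], [3.9, 3.1]]
```

```bash
python3 -m crank '[[[0.4,4.9,0],[0,0,0],0.1],[[0.6,4.9,0],[0,0,0],0.1],[[0.8,4.9,0],[0,0,0],0.1],[[1,4.9,0],[0,0,0],0.1],[[1.2,4.9,0],[0,0,0],0.1],[[1.4,4.8,0],[0,0,0],0.1],[[1.6,4.7,0],[0,0,0],0.1],[[1.8,4.6,0],[0,0,0],0.1],[[2,4.6,0],[0,0,0],0.1],[[2.2,4.5,0],[0,0,0],0.1],[[2.4,4.4,0],[0,0,0],0.1],[[2.6,4.3,0],[0,0,0],0.1],[[2.8,4.1,0],[0,0,0],0.1],[[3,4,0],[0,0,0],0.1],[[3.2,3.8,0],[0,0,0],0.1],[[3.3,3.7,0],[0,0,0],0.1]]'; python3 c.py
```

```text
time: 42.0
tool_pos: [0.5272, -0.129, 0.1345]
ee_rot: [0.986, 0.167, -0.001, -0.005]
contact_force: [1.3, 6.2, 1.4]
opening: 0.0242
t 42.0 ang -116.4 r 0.1144 z 0.1345 F [1.3 6.2 1.4] open 0.0242
turn [-0.009  0.     0.009]
[[3.6, 3.5], [3.7, 3.3], [3.9, 3.2], [4.0, 3.0], [4.1, 2.8], [4.3, 2.6], [4.4, 2.5], [4.5, 2.3], [4.6, 2.1], [4.7, 1.9], [4.7, 1.7], [4.8, 1.5], [4.9, 1.2], [4.9, 1.0], [5.0, 0.8], [5.0, 0.6], [5.0, 0.4], [5.0, 0.2], [5.0, -0.1], [5.0, -0.3]]
```

```bash
python3 -m crank '[[[3.6,3.4,0],[-0.003,0,0],0.1],[[3.8,3.2,0],[-0.003,0,0],0.1],[[3.9,3.1,0],[-0.003,0,0],0.1],[[4,2.9,0],[0,0,0],0.1],[[4.2,2.7,0],[0,0,0],0.1],[[4.3,2.5,0],[0,0,0],0.1],[[4.4,2.3,0],[0,0,0],0.1],[[4.5,2.1,0],[0,0,0],0.1],[[4.6,1.9,0],[0,0,0],0.1],[[4.7,1.7,0],[0,0,0],0.1],[[4.8,1.5,0],[0,0,0],0.1],[[4.8,1.2,0],[0,0,0],0.1],[[4,0.8,0],[0,0,0],0.1],[[3,0.5,0],[0,0,0],0.1],[[2,0.2,0],[0,0,0],0.1],[[0,0,0],[0,0,0],0.1]]'; python3 c.py; python3 d.py 0.6167 -0.1348 0.1345 18.7
```

```text
time: 43.6
tool_pos: [0.5994, -0.1394, 0.1345]
ee_rot: [0.986, 0.167, -0.002, 0.001]
contact_force: [-0.3, 0.1, 2.1]
opening: 0.0242
t 43.6 ang -79.3 r 0.1149 z 0.1345 F [-0.3  0.1  2.1] open 0.0242
turn [0.001 0.004 0.01 ]
[[5.0, 0.6], [5.0, 0.4], [5.0, 0.2], [5.0, -0.0], [5.0, -0.2], [5.0, -0.5], [5.0, -0.7], [4.9, -0.9], [4.9, -1.1], [4.8, -1.3], [4.8, -1.5], [4.7, -1.7], [4.6, -1.9], [4.5, -2.1], [4.4, -2.3], [4.3, -2.5], [4.2, -2.7], [4.1, -2.9], [4.0, -3.1], [3.8, -3.2]]
t 43.6 tcp [ 0.5994 -0.1394  0.1345] phi 19.2 open 0.0242 F [-0.3  0.1  2.1] j6 0.82
shift now mm [17.9  1.4 -0. ] turn [0.001 0.004 0.01 ]  shift if turned first [17.9  1.2  0. ]
```

```bash
python3 -m crank '[[[3,0.4,0],[0,0,0],0.1],[[5,0.4,0],[0,0,0],0.1],[[4,0.2,0],[0,0,0],0.1],[[3,0,0],[0,0,0],0.1],[[2,0,0],[0,0,0],0.1],[[0,0,0],[0,0,0],0.1]]'; python3 d.py 0.6167 -0.1348 0.1345 18.7
```

```text
time: 44.2
tool_pos: [0.6171, -0.1347, 0.1345]
ee_rot: [0.986, 0.167, -0.002, 0.001]
contact_force: [-0.8, 0.8, 2.2]
opening: 0.0245
t 44.2 tcp [ 0.6171 -0.1347  0.1345] phi 19.2 open 0.0245 F [-0.8  0.8  2.2] j6 0.84
shift now mm [-0.4 -0.  -0. ] turn [0.001 0.004 0.009]  shift if turned first [-0.4 -0.  -0. ]
```

A full turn has been made, with the TCP back within 0.5 mm of where it began. I'll release and check.

```bash
python3 -m crank '[[[0,0,0],[0,0,0],0.4],[[0,0,0],[0,0,0],0.7],[[0,0,0],[0,0,0],1],[[0,0,0],[0,0,0],1],[[0,0,0],[0,0,0],1],[[0,0,-10],[0,0,0],1],[[0,0,-25],[0,0,0],1],[[0,0,-30],[0,0,0],1],[[0,0,-30],[0,0,0],1],[[0,0,0],[0,0,0],1]]' 20; python3 d.py 0.6171 -0.1347 0.2345 18.7
python3 -m crank '[[[0,-20,0],[0,0,0],1],[[0,-30,0],[0,0,0],1],[[0,-30,0],[0,0,0],1],[[0,-30,0],[0,0,0],1],[[0,-30,0],[0,0,0],1],[[0,-30,0],[0,0,0],1],[[0,-15,0],[0,0,0],1],[[0,0,0],[0,0,0],1]]'
python3 - <<'E'
from h import *
c=cam("scene");cv2.imwrite("pics/s9.png",cv2.resize(c["color"],None,fx=1.56,fy=1.56))
c=cam("top");cv2.imwrite("pics/t9.png",cv2.resize(c["color"],None,fx=1.56,fy=1.56))
E
python3 v.py scene,top .14 .185 .4 .75 -.17 .1
```

```text
time: 45.2
tool_pos: [0.6168, -0.1344, 0.2344]
ee_rot: [0.986, 0.167, -0.003, 0.001]
contact_force: [0.8, 0.8, 0.5]
opening: 0.0853
t 45.2 tcp [ 0.6168 -0.1344  0.2344] phi 19.2 open 0.0853 F [0.8 0.8 0.5] j6 0.84
shift now mm [ 0.2  0.4 -0.1] turn [0.001 0.005 0.009]  shift if turned first [ 0.2  0.4 -0.1]
time: 46.0
tool_pos: [0.5528, 0.0455, 0.2348]
ee_rot: [0.986, 0.166, -0.002, 0.001]
contact_force: [0.7, -0.4, -0.1]
opening: 0.0853
scene
[218. 208.] n 116 mid [ 0.536  -0.0256] size [0.038 0.038] zmax 0.16 hsv [ 10.  138.  100.5]
[236. 225.] n 120 mid [6.168e-01 3.000e-04] size [0.038 0.037] zmax 0.16 hsv [120.   12.  123.5]
[196. 240.] n 84 mid [ 0.619 -0.136] size [0.026 0.024] zmax 0.181 hsv [ 11.  124.5 102. ]
top
[346. 144.] n 91 mid [ 0.6138 -0.1341] size [0.023 0.023] zmax 0.184 hsv [ 13. 156. 136.]
[301. 176.] n 60 mid [ 0.5252 -0.0178] size [0.021 0.022] zmax 0.156 hsv [14.5 59.5 67.5]
```

View pics/s9.png

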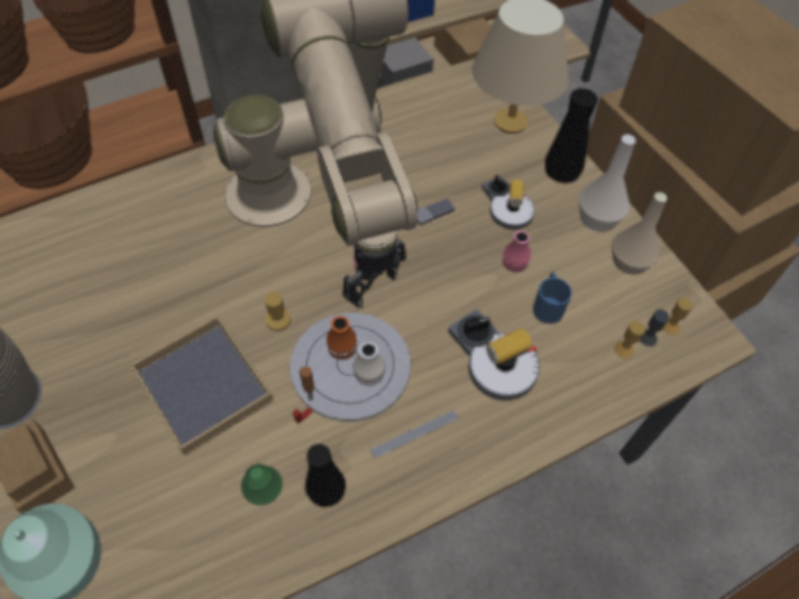

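View pics/t9.png

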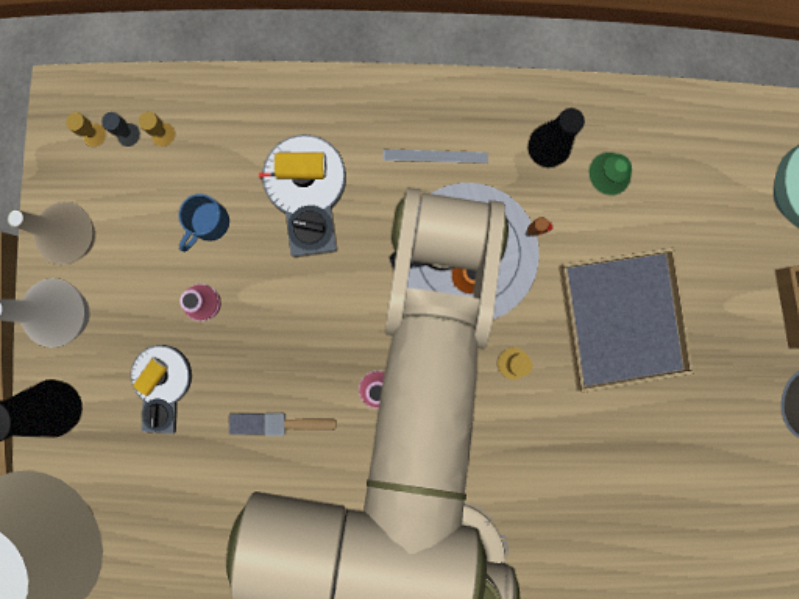

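The handle is back at the post at (540,226) and both vases are unmoved. I'll pick amber next.

```bash
python3 d.py 0.5348 -0.0258 0.19 18.7; python3 -m crank '[[[2,15,5],[0,0.003,0],1],[[2,20,10],[0,0.002,0],1],[[2,20,10],[0,0,0],1],[[1,10,10],[0,0,0],1],[[0,3,5],[0,0,0],1],[[0,0,0],[0,0,0],1]]'; python3 d.py 0.5348 -0.0258 0.1212 18.7
```

```text
t 46.2 tcp [0.5536 0.0432 0.2345] phi 18.9 open 0.0852 F [ 0.2 -0.6 -0.3] j6 1.11
shift now mm [-39.9  59.1  44.8] turn [0.002 0.005 0.004]  shift if turned first [-39.9  59.3  44.5]
time: 46.8
tool_pos: [0.5851, -0.0291, 0.1905]
ee_rot: [0.987, 0.161, -0.0, 0.001]
contact_force: [-1.0, 0.1, -0.1]
opening: 0.0855
t 46.8 tcp [ 0.5851 -0.0291  0.1905] phi 18.6 open 0.0855 F [-1.   0.1 -0.1] j6 1.0
shift now mm [-46.6 -19.2  69.3] turn [ 0.002  0.    -0.002]  shift if turned first [-46.6 -19.2  69.3]
```

```bash
python3 -m crank '[[[-15,-7,0],[0,0,0],1],[[-15,-6,0],[0,0,0],1],[[-12,-5,0],[0,0,0],1],[[-4,-1,0],[0,0,0],1],[[0,0,0],[0,0,0],1]]'; python3 d.py 0.5348 -0.0258 0.18 18.7; python3 v.py scene .14 .156 .4 .65 -.1 .1
```

```text
time: 47.3
tool_pos: [0.5339, -0.0242, 0.1915]
ee_rot: [0.987, 0.162, 0.001, 0.001]
contact_force: [0.5, 0.2, 1.2]
opening: 0.0855
t 47.3 tcp [ 0.5339 -0.0242  0.1915] phi 18.7 open 0.0855 F [0.5 0.2 1.2] j6 0.98
shift now mm [ 0.3  1.8 11.5] turn [ 0.003 -0.001 -0.   ]  shift if turned first [ 0.3  1.8 11.5]
scene
[218. 208.] n 112 mid [ 0.5349 -0.0247] size [0.039 0.038] zmax 0.156 hsv [ 10.  134.5 101.5]
[236. 225.] n 117 mid [ 6.167e-01 -2.000e-04] size [0.038 0.037] zmax 0.156 hsv [120.  12. 124.]
```

```bash
python3 -m crank '[[[0.3,1.5,10],[0,0,0],1],[[0,0,12],[0,0,0],1],[[0,0,12],[0,0,0],1],[[0,0,12],[0,0,0],1],[[0,0,10],[0,0,0],1],[[0,0,7],[0,0,0],1],[[0,0,3],[0,0,0],1],[[0,0,0],[0,0,0],1]]' 20; python3 d.py 0.5348 -0.0258 0.1212 18.7
```

```text
time: 48.15
tool_pos: [0.5357, -0.0255, 0.1172]
ee_rot: [0.987, 0.162, -0.001, 0.0]
contact_force: [0.5, 0.1, 0.1]
opening: 0.0855
t 48.15 tcp [ 0.5357 -0.0255  0.1172] phi 18.7 open 0.0855 F [0.5 0.1 0.1] j6 0.98
shift now mm [-1. -0. -4.] turn [ 0.     0.001 -0.   ]  shift if turned first [-0.9 -0.  -4. ]
```

```bash
python3 -m crank '[[[-1,0,-3],[0,0,0],1],[[0,0,0],[0,0,0],0.5],[[0,0,0],[0,0,0],0.5],[[0,0,0],[0,0,0],0.3],[[0,0,0],[0,0,0],0.2],[[0,0,0],[0,0,0],0.2],[[0,0,0],[0,0,0],0.2],[[0,0,0],[0,0,0],0.2]]' 20; python3 d.py 0.5348 -0.0258 0.1212 18.7
```

```text
time: 48.95
tool_pos: [0.5354, -0.026, 0.1221]
ee_rot: [0.987, 0.162, 0.001, 0.001]
contact_force: [0.2, -0.6, 0.4]
opening: 0.038
t 48.95 tcp [ 0.5354 -0.026   0.1221] phi 18.7 open 0.038 F [ 0.2 -0.6  0.4] j6 0.98
shift now mm [-0.5 -0.4  0.9] turn [ 0.002 -0.001 -0.   ]  shift if turned first [-0.5 -0.4  0.9]
```

```bash
python3 -m crank '[[[0,0,-4],[0,0,0],0.2],[[0,0,-10],[0,0,0],0.2],[[0,0,-20],[0,0,0],0.2],[[0,0,-30],[0,0,0],0.2],[[0,0,-30],[0,0,0],0.2],[[0,0,-20],[0,0,0],0.2],[[0,0,0],[0,0,0],0.2]]'; python3 d.py 0.4074 -0.3403 0.20 18.7
```

```text
time: 49.65
tool_pos: [0.5342, -0.0257, 0.2423]
ee_rot: [0.987, 0.162, -0.0, 0.0]
contact_force: [0.2, -0.0, -2.9]
opening: 0.0377
t 49.65 tcp [ 0.5342 -0.0257  0.2423] phi 18.7 open 0.0377 F [ 0.2 -0.  -2.9] j6 0.98
shift now mm [-220.9  257.4   42.8] turn [ 0.001  0.001 -0.   ]  shift if turned first [-221.   257.4   42.3]
```

```bash
python3 -m crank '[[[-6,7,0],[0,0,0],0.2],[[-12,14,0],[0,0,0],0.2],[[-18,21,0],[0,0,0],0.2],[[-22,25,0],[0,0,0],0.2],[[-22,25,0],[0,0,0],0.2],[[-22,25,0],[0,0,0],0.2],[[-22,25,0],[0,0,0],0.2],[[-22,25,0],[0,0,0],0.2],[[-22,25,0],[0,0,0],0.2],[[-18,22,0],[0,0,0],0.2],[[-14,16,0],[0,0,0],0.2],[[-8,9,0],[0,0,0],0.2],[[-3,4,0],[0,0,0],0.2],[[0,0,0],[0,0,0],0.2]]'; python3 d.py 0.4074 -0.3403 0.12 18.7
```

```text
time: 51.05
tool_pos: [0.3974, -0.3357, 0.2255]
ee_rot: [0.987, 0.162, -0.01, -0.01]
contact_force: [-1.0, -0.1, -3.2]
opening: 0.0378
t 51.05 tcp [ 0.3974 -0.3357  0.2255] phi 18.7 open 0.0378 F [-1.  -0.1 -3.2] j6 0.33
shift now mm [  9.8   9.9 105.1] turn [-0.022  0.017 -0.001]  shift if turned first [  8.    7.6 105.5]
```

```bash
python3 -m crank '[[[4,4,10],[-0.007,0.006,0],0.2],[[4,4,15],[-0.007,0.006,0],0.2],[[1,1,20],[-0.007,0.005,0],0.2],[[0,0,20],[0,0,0],0.2],[[0,0,15],[0,0,0],0.2],[[0,0,10],[0,0,0],0.2],[[0,0,0],[0,0,0],0.2]]'; python3 d.py 0.4074 -0.3403 0.0781 18.7
```

```text
time: 51.75
tool_pos: [0.4115, -0.3346, 0.1317]
ee_rot: [0.986, 0.166, 0.001, -0.001]
contact_force: [-0.0, 0.2, -1.5]
opening: 0.0374
t 51.75 tcp [ 0.4115 -0.3346  0.1317] phi 19.1 open 0.0374 F [-0.   0.2 -1.5] j6 0.33
shift now mm [-5.9  4.1 53.6] turn [-0.002 -0.002  0.007]  shift if turned first [-5.7  4.1 53.6]
```

```bash
python3 -m crank '[[[-3,2,8],[0,0,0],0.2],[[-3,2,10],[0,0,0],0.2],[[0,0,12],[0,0,0],0.2],[[0,0,8],[0,0,0],0.2],[[0,0,5],[0,0,0],0.2],[[0,0,3],[0,0,0],0.2],[[0,0,0],[0,0,0],0.2]]'; python3 d.py 0.4074 -0.3403 0.0781 18.7
```

```text
time: 52.45
tool_pos: [0.4076, -0.341, 0.0832]
ee_rot: [0.986, 0.166, 0.001, -0.0]
contact_force: [-0.3, 0.1, -1.7]
opening: 0.038
t 52.45 tcp [ 0.4076 -0.341   0.0832] phi 19.1 open 0.038 F [-0.3  0.1 -1.7] j6 0.32
shift now mm [-0.  -0.7  5.1] turn [ 0.    -0.003  0.007]  shift if turned first [-0.  -0.7  5.1]
```

Run:
```python
from h import *
c=cam("scene");cv2.imwrite("pics/s10.png",cv2.resize(c["color"][180:310,60:200],None,fx=5,fy=4.5,interpolation=cv2.INTER_CUBIC))
```

```text
(no output)
```

View pics/s10.png

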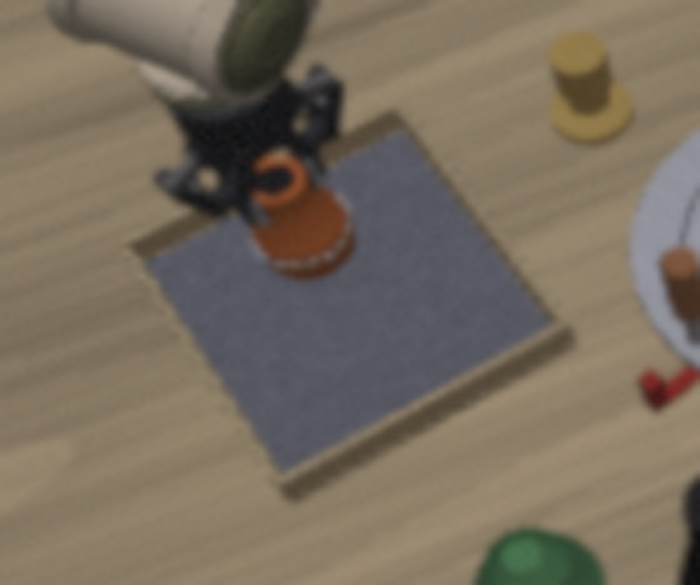

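Amber hangs just above the pad, well inside the walls (foot at about (305,250)). I'll lower it softly.

```bash
python3 -m crank '[[[0,0,1.5],[0,0,0],0.2],[[0,0,1],[0,0,0],0.2],[[0,0,1],[0,0,0],0.2],[[0,0,0.7],[0,0,0],0.2]]'; python3 -m crank '[[[0,0,0.7],[0,0,0],0.2]]'; python3 -m crank '[[[0,0,0.7],[0,0,0],0.2]]'; python3 -m crank '[[[0,0,0.7],[0,0,0],0.2]]'
```

```text
time: 52.9
tool_pos: [0.4082, -0.3415, 0.08]
ee_rot: [0.986, 0.166, 0.002, 0.001]
contact_force: [-0.7, 0.6, -3.0]
opening: 0.038
time: 53.0
tool_pos: [0.4082, -0.3415, 0.0793]
ee_rot: [0.986, 0.166, 0.002, 0.001]
contact_force: [0.2, 0.0, -2.4]
opening: 0.0382
time: 53.1
tool_pos: [0.4082, -0.3416, 0.0787]
ee_rot: [0.986, 0.166, 0.002, 0.001]
contact_force: [-0.1, -0.9, -2.7]
opening: 0.0381
time: 53.2
tool_pos: [0.4083, -0.3415, 0.078]
ee_rot: [0.986, 0.166, 0.002, 0.001]
contact_force: [-0.5, 3.0, 5.9]
opening: 0.038
```

Contact. I'll release and go back for ivory.

```bash
python3 -m crank '[[[0,0,0],[0,0,0],0.46],[[0,0,0],[0,0,0],0.5],[[0,0,0],[0,0,0],0.7],[[0,0,0],[0,0,0],1],[[0,0,0],[0,0,0],1],[[0,0,0],[0,0,0],1],[[0,0,-8],[0,0,0],1],[[0,0,-20],[0,0,0],1],[[0,0,-30],[0,0,0],1],[[0,0,-35],[0,0,0],1],[[0,0,-35],[0,0,0],1],[[0,0,-20],[0,0,0],1],[[0,0,0],[0,0,0],1]]'; python3 d.py 0.616 0.0003 0.22 18.7;python3 v.py scene .095 .112 .3 .6 -.45 -.2;python3 v.py scene .14 .158 .5 .75 -.1 .1
```

```text
time: 54.5
tool_pos: [0.4075, -0.3413, 0.2358]
ee_rot: [0.986, 0.166, 0.003, 0.003]
contact_force: [0.0, 0.1, -0.8]
opening: 0.0855
t 54.5 tcp [ 0.4075 -0.3413  0.2358] phi 19.1 open 0.0855 F [ 0.   0.1 -0.8] j6 0.32
shift now mm [ 308.8 -254.6   15.7] turn [ 0.006 -0.005  0.007]  shift if turned first [ 307.  -256.7   15.8]
scene
[115. 221.] n 91 mid [ 0.4079 -0.3411] size [0.037 0.035] zmax 0.112 hsv [ 10. 154. 103.]
scene
[236. 225.] n 123 mid [ 6.165e-01 -2.000e-04] size [0.039 0.036] zmax 0.157 hsv [120.  12. 123.]
```

```bash
python3 -m crank '[[[10,-8,0],[0.003,-0.003,0],1],[[20,-16,0],[0.003,-0.002,0],1],[[27,-22,0],[0,0,0],1],[[30,-25,0],[0,0,0],1],[[30,-25,0],[0,0,0],1],[[30,-25,0],[0,0,0],1],[[30,-25,0],[0,0,0],1],[[30,-25,0],[0,0,0],1],[[30,-25,0],[0,0,0],1],[[25,-22,0],[0,0,0],1],[[18,-16,0],[0,0,0],1],[[10,-8,0],[0,0,0],1],[[0,0,0],[0,0,0],1]]'; python3 d.py 0.616 0.0003 0.18 18.7
```

```text
time: 55.9
tool_pos: [0.6048, 0.0088, 0.2148]
ee_rot: [0.986, 0.166, -0.015, -0.013]
contact_force: [-0.4, -0.4, 0.0]
opening: 0.0852
t 55.9 tcp [0.6048 0.0088 0.2148] phi 19.2 open 0.0852 F [-0.4 -0.4  0. ] j6 1.05
shift now mm [ 8.6 12.7 34.3] turn [-0.03   0.026  0.008]  shift if turned first [ 7.9 11.6 34.8]
```

```bash
python3 -m crank '[[[4,6,5],[-0.01,0.009,0],1],[[4,5,10],[-0.01,0.009,0],1],[[0,0,10],[-0.01,0.008,0],1],[[0,0,0],[0,0,0],1]]'; python3 d.py 0.616 0.0003 0.1212 18.7
```

```text
time: 56.3
tool_pos: [0.6149, -0.0033, 0.1863]
ee_rot: [0.986, 0.165, -0.0, 0.001]
contact_force: [-0.6, -0.6, -0.2]
opening: 0.0854
t 56.3 tcp [ 0.6149 -0.0033  0.1863] phi 18.9 open 0.0854 F [-0.6 -0.6 -0.2] j6 1.05
shift now mm [ 2.2 -3.1 65.1] turn [0.002 0.001 0.004]  shift if turned first [ 2.2 -3.  65.1]
```

```bash
python3 -m crank '[[[1,-3,8],[0,0,0],1],[[0,0,12],[0,0,0],1],[[0,0,12],[0,0,0],1],[[0,0,12],[0,0,0],1],[[0,0,8],[0,0,0],1],[[0,0,5],[0,0,0],1],[[0,0,0],[0,0,0],1]]' 20; python3 d.py 0.616 0.0003 0.1212 18.7
```

```text
time: 57.0
tool_pos: [0.6143, -0.0022, 0.124]
ee_rot: [0.987, 0.163, -0.001, 0.001]
contact_force: [-0.7, 0.2, 0.4]
opening: 0.0853
t 57.0 tcp [ 0.6143 -0.0022  0.124 ] phi 18.8 open 0.0853 F [-0.7  0.2  0.4] j6 1.05
shift now mm [ 2.4 -1.9  2.8] turn [0.001 0.002 0.001]  shift if turned first [ 2.4 -1.9  2.8]
```

```bash
python3 -m crank '[[[2,-2,2],[0,0,0],1],[[0,0,0],[0,0,0],1]]'; python3 d.py 0.616 0.0003 0.1212 18.7; python3 -m crank '[[[0,0,0],[0,0,0],0.5],[[0,0,0],[0,0,0],0.5],[[0,0,0],[0,0,0],0.3],[[0,0,0],[0,0,0],0.2],[[0,0,0],[0,0,0],0.2],[[0,0,0],[0,0,0],0.2],[[0,0,0],[0,0,0],0.2]]' 20; python3 d.py 0.616 0.0003 0.1212 18.7
```

```text
time: 57.2
tool_pos: [0.616, 0.0005, 0.1223]
ee_rot: [0.987, 0.163, -0.0, 0.001]
contact_force: [1.2, 0.2, -1.0]
opening: 0.0854
t 57.2 tcp [6.160e-01 5.000e-04 1.223e-01] phi 18.8 open 0.0854 F [ 1.2  0.2 -1. ] j6 1.06
shift now mm [-0.1  0.2  1.1] turn [0.002 0.001 0.001]  shift if turned first [-0.1  0.2  1.1]
time: 57.9
tool_pos: [0.6165, 0.0005, 0.1235]
ee_rot: [0.987, 0.163, 0.001, 0.001]
contact_force: [-0.0, -1.5, -0.4]
opening: 0.0382
t 57.9 tcp [6.165e-01 5.000e-04 1.235e-01] phi 18.8 open 0.0382 F [-0.  -1.5 -0.4] j6 1.06
shift now mm [-0.5  0.   2.3] turn [ 0.003 -0.001  0.001]  shift if turned first [-0.5  0.   2.3]
```

```bash
python3 -m crank '[[[0,0,-4],[0,0,0],0.2],[[0,0,-10],[0,0,0],0.2],[[0,0,-20],[0,0,0],0.2],[[0,0,-30],[0,0,0],0.2],[[0,0,-30],[0,0,0],0.2],[[0,0,-30],[0,0,0],0.2],[[0,0,-15],[0,0,0],0.2],[[0,0,0],[0,0,0],0.2]]'; python3 d.py 0.50 -0.05 0.25 18.7
```

```text
time: 58.7
tool_pos: [0.615, 0.0011, 0.27]
ee_rot: [0.987, 0.163, -0.001, 0.001]
contact_force: [0.7, -0.2, -3.2]
opening: 0.0377
t 58.7 tcp [0.615  0.0011 0.27  ] phi 18.8 open 0.0377 F [ 0.7 -0.2 -3.2] j6 1.06
shift now mm [-125.3   11.3   20.2] turn [0.001 0.002 0.002]  shift if turned first [-125.3   11.6   20. ]
```

```bash
python3 -m crank '[[[-8,1,0],[0,0,0],0.2],[[-16,1,0],[0,0,0],0.2],[[-24,2,0],[0,0,0],0.2],[[-26,2,0],[0,0,0],0.2],[[-24,2,0],[0,0,0],0.2],[[-16,2,0],[0,0,0],0.2],[[-8,1,0],[0,0,0],0.2],[[0,0,0],[0,0,0],0.2]]'; python3 d.py 0.5158 -0.3217 0.22 18.7
```

```text
time: 59.5
tool_pos: [0.4926, -0.05, 0.262]
ee_rot: [0.987, 0.163, -0.008, -0.002]
contact_force: [0.3, -0.3, -2.6]
opening: 0.0377
t 59.5 tcp [ 0.4926 -0.05    0.262 ] phi 18.8 open 0.0377 F [ 0.3 -0.3 -2.6] j6 0.91
shift now mm [-65.  264.9  41.2] turn [-0.007  0.014  0.002]  shift if turned first [-65.1 264.7  42. ]
```

```bash
python3 -m crank '[[[-2,8,0],[-0.004,0.007,0],0.2],[[-4,16,0],[-0.003,0.007,0],0.2],[[-6,24,0],[0,0,0],0.2],[[-7,28,0],[0,0,0],0.2],[[-7,28,0],[0,0,0],0.2],[[-7,28,0],[0,0,0],0.2],[[-7,28,0],[0,0,0],0.2],[[-7,28,0],[0,0,0],0.2],[[-6,24,0],[0,0,0],0.2],[[-5,18,0],[0,0,0],0.2],[[-3,12,0],[0,0,0],0.2],[[-1,6,0],[0,0,0],0.2],[[0,0,0],[0,0,0],0.2]]'; python3 d.py 0.5158 -0.3217 0.13 18.7
```

```text
time: 60.8
tool_pos: [0.52, -0.3182, 0.2553]
ee_rot: [0.986, 0.166, 0.0, -0.001]
contact_force: [-0.4, 0.2, -2.7]
opening: 0.0377
t 60.8 tcp [ 0.52   -0.3182  0.2553] phi 19.1 open 0.0377 F [-0.4  0.2 -2.7] j6 0.5
shift now mm [ -5.2   2.1 125.2] turn [-0.002 -0.001  0.008]  shift if turned first [ -5.1   2.  125.3]
```

```bash
python3 -m crank '[[[-3,1,10],[0,0,0],0.2],[[-2,1,20],[0,0,0],0.2],[[0,0,25],[0,0,0],0.2],[[0,0,25],[0,0,0],0.2],[[0,0,20],[0,0,0],0.2],[[0,0,12],[0,0,0],0.2],[[0,0,6],[0,0,0],0.2],[[0,0,0],[0,0,0],0.2]]'; python3 d.py 0.5158 -0.3217 0.0795 18.7
```

```text
time: 61.6
tool_pos: [0.5159, -0.316, 0.1311]
ee_rot: [0.986, 0.169, 0.0, -0.001]
contact_force: [-0.2, 0.7, -2.4]
opening: 0.038
t 61.6 tcp [ 0.5159 -0.316   0.1311] phi 19.5 open 0.038 F [-0.2  0.7 -2.4] j6 0.49
shift now mm [-2.   5.5 51.6] turn [-0.002 -0.001  0.014]  shift if turned first [-1.9  5.4 51.6]
```

```bash
python3 -m crank '[[[-1,3,8],[0,0,0],0.2],[[0,2,12],[0,0,0],0.2],[[0,0,12],[0,0,0],0.2],[[0,0,7],[0,0,0],0.2],[[0,0,4],[0,0,0],0.2],[[0,0,2],[0,0,0],0.2],[[0,0,0],[0,0,0],0.2]]'; python3 d.py 0.5158 -0.3217 0.0795 18.7
python3 - <<'E'
from h import *
c=cam("scene");cv2.imwrite("pics/s11.png",cv2.resize(c["color"][180:310,60:200],None,fx=5,fy=4.5,interpolation=cv2.INTER_CUBIC))
E
```

```text
time: 62.3
tool_pos: [0.5175, -0.3221, 0.0841]
ee_rot: [0.986, 0.169, 0.002, 0.0]
contact_force: [0.1, 0.1, -2.2]
opening: 0.0382
t 62.3 tcp [ 0.5175 -0.3221  0.0841] phi 19.5 open 0.0382 F [ 0.1  0.1 -2.2] j6 0.48
shift now mm [-1.5 -1.   4.6] turn [ 0.001 -0.003  0.014]  shift if turned first [-1.5 -1.   4.6]
```

View pics/s11.png

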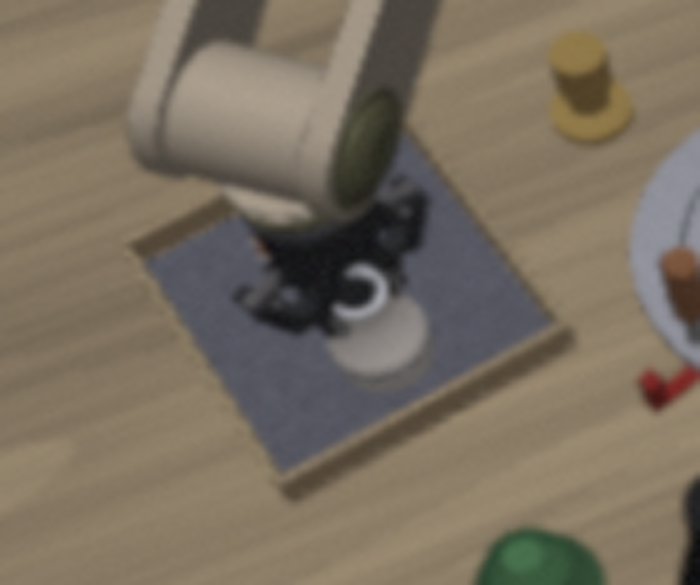

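Ivory hangs over the pad, clear of the walls (foot at about (380,350)). I'll lower it.

```bash
python3 -m crank '[[[0,0,1.5],[0,0,0],0.2],[[0,0,1],[0,0,0],0.2],[[0,0,0.8],[0,0,0],0.2]]'; python3 -m crank '[[[0,0,0.7],[0,0,0],0.2]]'; python3 -m crank '[[[0,0,0.7],[0,0,0],0.2]]'; python3 -m crank '[[[0,0,0.6],[0,0,0],0.2]]'
```

```text
time: 62.65
tool_pos: [0.5181, -0.3225, 0.0818]
ee_rot: [0.986, 0.169, 0.002, 0.001]
contact_force: [-0.0, 0.2, -3.2]
opening: 0.0379
time: 62.75
tool_pos: [0.5181, -0.3225, 0.0812]
ee_rot: [0.986, 0.169, 0.002, 0.001]
contact_force: [-0.4, -0.1, -3.6]
opening: 0.0374
time: 62.85
tool_pos: [0.5181, -0.3225, 0.0805]
ee_rot: [0.986, 0.169, 0.002, 0.001]
contact_force: [0.1, -0.4, -2.9]
opening: 0.0377
time: 62.95
tool_pos: [0.5182, -0.3225, 0.0799]
ee_rot: [0.986, 0.169, 0.002, 0.001]
contact_force: [1.2, 0.2, -2.9]
opening: 0.0378
```

```bash
python3 -m crank '[[[0,0,0.6],[0,0,0],0.2]]'; python3 -m crank '[[[0,0,0.6],[0,0,0],0.2]]'
```

```text
time: 63.05
tool_pos: [0.5183, -0.3226, 0.0795]
ee_rot: [0.986, 0.169, 0.003, 0.002]
contact_force: [-1.0, 0.6, 1.0]
opening: 0.0378
time: 63.15
tool_pos: [0.5185, -0.3227, 0.0794]
ee_rot: [0.986, 0.169, 0.003, 0.002]
contact_force: [-0.1, 1.1, 4.0]
opening: 0.0377
```

```bash
python3 -m crank '[[[0,0,0],[0,0,0],0.46],[[0,0,0],[0,0,0],0.5],[[0,0,0],[0,0,0],0.7],[[0,0,0],[0,0,0],1],[[0,0,0],[0,0,0],1],[[0,0,0],[0,0,0],1],[[0,0,-8],[0,0,0],1],[[0,0,-20],[0,0,0],1],[[0,0,-30],[0,0,0],1],[[0,0,-35],[0,0,0],1],[[0,0,-35],[0,0,0],1],[[0,0,-20],[0,0,0],1],[[0,0,0],[0,0,0],1]]'; python3 d.py 0.30 -0.45 0.25 18.7
```

```text
time: 64.45
tool_pos: [0.5174, -0.3223, 0.2369]
ee_rot: [0.986, 0.169, 0.004, 0.003]
contact_force: [0.4, 0.0, -0.1]
opening: 0.0857
t 64.45 tcp [ 0.5174 -0.3223  0.2369] phi 19.5 open 0.0857 F [ 0.4  0.  -0.1] j6 0.48
shift now mm [-247.5   47.8  -14.3] turn [ 0.007 -0.006  0.014]  shift if turned first [-246.9   51.2  -13.1]
```

```bash
python3 -m crank '[[[-15,3,-3],[0,0,0],1],[[-30,6,-4],[0,0,0],1],[[-40,8,-4],[0,0,0],1],[[-40,8,-4],[0,0,0],1],[[-40,8,0],[0,0,0],1],[[-40,8,0],[0,0,0],1],[[-25,5,0],[0,0,0],1],[[-10,2,0],[0,0,0],1],[[0,0,0],[0,0,0],1]]'
python3 - <<'E'
from h import *
for n in("top","scene"):
    c=cam(n); cv2.imwrite(f"pics/{n}12.png",cv2.resize(c["color"],None,fx=1.56,fy=1.56))
E
python3 v.py scene,top .095 .112 .3 .6 -.45 -.2;python3 v.py scene,top .14 .185 .4 .75 -.17 .1
```

```text
time: 65.35
tool_pos: [0.2913, -0.4508, 0.2422]
ee_rot: [0.986, 0.169, 0.0, -0.004]
contact_force: [0.2, -0.5, -0.6]
opening: 0.0854
scene
[115. 221.] n 92 mid [ 0.4076 -0.3413] size [0.035 0.035] zmax 0.112 hsv [ 10.  151.5 105. ]
[131. 246.] n 125 mid [ 0.5162 -0.323 ] size [0.041 0.039] zmax 0.112 hsv [120.  13. 121.]
top
[408. 184.] n 164 mid [ 0.5165 -0.3215] size [0.039 0.038] zmax 0.112 hsv [110.   16.  123.5]
[413. 224.] n 161 mid [ 0.406  -0.3408] size [0.039 0.039] zmax 0.111 hsv [ 13. 178. 104.]
scene
[196. 240.] n 83 mid [ 0.6175 -0.1359] size [0.023 0.024] zmax 0.179 hsv [ 11. 124. 106.]
top
[346. 144.] n 94 mid [ 0.6139 -0.134 ] size [0.024 0.025] zmax 0.181 hsv [ 13. 155. 139.]
```

View pics/top12.png

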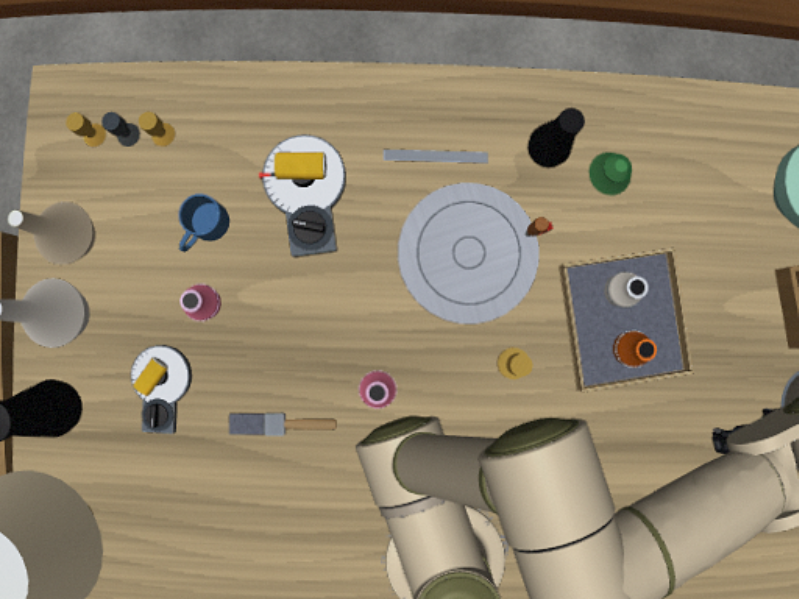

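View pics/scene12.png

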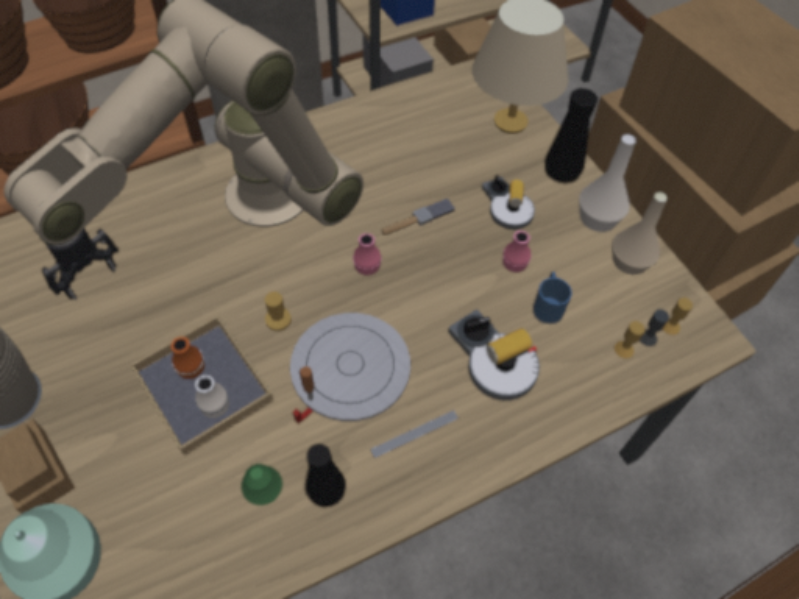

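Both vases stand upright in the tray, ivory at (630,288) and amber at (635,348). The handle is at the post (540,226), and the lamp pointer is on the mark at (264,176). The bystanders are where they started and the arm is clear, so I'll hand the job in.

```bash
python3 -c "
from bench import arm
print(arm.job_done())"
```

```text
the job is handed in; nothing more can be done
None
```

The job is done and handed in at about 65 s of the 210 s allowed. No verdict was given.

- **Lamp:** I turned the aim knob about 1.5 rad clockwise. In the last top picture the pointer lies in line with the red mark, within about 0.02 rad by eye.
- **Vases found:** Only ivory and amber were there. The two pink vases are decoys and I left them alone. Amber got knocked about 3 cm aside while I was placing ivory, so I measured it again before gripping it.
- **Platter:** Both vases stood upright inside the large ring. I turned the platter once anticlockwise in about 14 s (roughly 0.45 rad/s). The handle came back within 0.5 mm of its start, at the post.
- **Tray:** Both vases stand upright. The top and scene cameras agree within about 2 mm: ivory at (0.516, -0.322), amber at (0.407, -0.341), with rims 106 mm above the tray floor level as expected.
- **Forces:** I gripped the vases at 20 N and the knob and handle at 25 N. Setting-down contact read 4 to 11 N, except ivory on the platter, which I pressed to about 27 N while checking for contact (limit 60 N).
- **Disagreements:** The two cameras differ by 2 to 4 mm in x. The task text gives the handle sleeve's upper end as either 155 or 175 mm above the table. I measured about 175 mm and gripped accordingly.
- **Other things:** By eye, the bystanders stand where they were in the first pictures.

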